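# Drift brazed tool blanks out of the jig and pack them

### The arm

A 6-joint arm with a two-finger parallel gripper is mounted at the origin on the work surface. World frame = base frame: x ahead of the robot, y to its left, z up, the work surface at z = 0. Lengths are in m, angles in degrees, forces in N, time in s.
With the tool pointing down it reaches from about 0.25 to 0.725 m from the base axis. Payload 9.7 kg.
Tool frame: the origin (TCP) lies at the very end of the fingers, on their centre line; the grasp point (between the pads) lies 19 mm behind it; z points along the fingers, y is the line along which they close (so a half turn about z gives the same grasp; the last joint's range is limited). The gripper opens to 85 mm and grips with 20 to 120 N. Pads are 22 mm wide; open, the fingers measure 114 mm over their backs; the gripper's body (76 mm by 85 mm) begins 54 mm behind the grasp point. The pads swing forward as they close: fully open they stand 13 mm farther back than shut.
Start: joints at [67.151, 4.979, 10.078, 95.1, 0, 90], TCP at [0.214, 0.507, 0.231] pointing down, gripper open.
Joint ranges: [-179.16, 179.16], [-48.56, 103.87], [-65.8, 70.77], [-126.05, 130.52], [-82.76, 87.17], [-180, 180]. Speed limits (degrees/s): [127.2, 127.2, 147.25, 180, 180, 180].

### API

Orientations are given as [roll, pitch, yaw] about the fixed x, y, z axes, in that order (R = Rz(yaw) Ry(pitch) Rx(roll)).
In Python, from workcell import bot, viewer, finder gives the robot as it stands. The module is installed in compiled form; this text tells all that it offers.
- The arm moves only by the shell command python3 -m inch 'ROWS' [FORCE]. ROWS is JSON, a list that holds one entry, the list of rows, each a list of 7 numbers: the opening in per cent of the stroke, from 0 (shut) to 100 (fully open), then the shift along the tool's x, y, z in mm, then the turn, a rotation vector about the tool's x, y, z in degrees. In form: [[[grip, tx, ty, tz, ax, ay, az], ...]]. A call has 1 to 8 rows; each row shifts and turns the commanded pose from where the row before left it, along the tool's axes as they then stand; what a row does not reach is not made up. A row lasts 1/8 s, in which the tool goes at most 62.5 mm and 10.7 degrees, less where a joint would pass 70% of its speed; a pose out of reach is approached as far as the arm can. A call with a gripper value outside its range is refused whole. The fingers move at their own pace and stop on an object; FORCE is the grip in N (left out, the last holds). Time passes only in rows, so rows that do not move let the fingers close. It gives the time, the measured TCP pose, the force, the opening and the grip force at its end, in the units of the state.
- bot.get_obs(): the state, without advancing time (a new reading comes with each control period).
- viewer.camera(name): name is "side" or "top"; returns a dict with "pixels" (400x640x3 uint8, red, green, blue), "vfov" (degrees; the focal length in pixels is half the picture's height over the tangent of half this angle, whatever the lens; pixels are square), "cx", "cy" (the principal point, pixels), "k1" (the pictures are not rectified: a ray, as slopes to the right and down, at radius r is drawn at 1 + k1 r^2 times it, then the intrinsics apply), "R" (3x3) and "t" (3): a world point X has camera coordinates R X + t. Camera axes: x right, y down, z forward; pixel columns grow to the right and rows downward; lengths in m; the calibration is good to about 2 mm. A picture is of the moment at which its call begins. There is no depth.
- bot.job_done(): hands the job in; it is judged then, once.
Trained networks look in the newest picture that a camera, given by its name, has taken for a name from the list of things; names that differ only in an ending like _2 or _b are one class to them, and where a whole thing is asked for, a point or a joint stands for the part that bears it (a point fixed in the world has none). Each returns a list of dicts, best first, with "conf" (0 to 1); they miss things now and then, are a little off and sometimes report something else, mostly with a low value. They report only what shows in the picture. A call takes as long as a camera call. They do not tell look-alikes from the thing itself.
- finder.outline_of(camera, thing): "pixels" (400x640 bool, what is visible of it) and "extent" ([centre column, centre row, width, height] in pixels, round what is visible of it).
- finder.mark_of(camera, thing): "position" ([column, row] in pixels: a listed point, or the origin of a listed thing).
The state is a dict: "time": time; "q": joint angles; "qd": joint speeds; "joint_efforts": joint torques, N m; "ee_pos": TCP position; "tcp_rot": TCP orientation; "wrist_force": force on the tool from outside, world axes, zero at the start; "torque": the same for the moment, N m; "opening": finger opening in m; "grasp_force": force on a finger pad.
Only numpy, scipy, OpenCV 4.12 (cv2) and the standard library are available. Lean on these libraries where they do the work, as an engineer would, in place of code of your own. Each camera call takes 0.05 s, during which the arm holds its last target. There are 200 camera calls.

### The job

With the yellow-handled drift, push every brazed blank out of the sand-coloured jig, through its bore and out of the far side onto the aluminium catch shelf. Pack all the blanks into the blue box, side by side in one row, each lying flat on the box floor across the box's short way, and lay the drift back along the middle of its rubber mat. Leave the jar, the red brick, the pliers and the tiles where they are.

Things in the scene. Friction and masses are not known exactly. Their poses are not given: they have to be found in the camera images.
- jig: Fixed sand-coloured refractory jig 172 (its x) x 60 (y) x 75 mm high, origin at the centre of its underside. Four straight square bores, side by side, run right through along y, at x = -60, -20, 20, 60 mm, about 29 mm wide, from z = 36 (floor) to 65 mm, open at both faces (y = -30, +30). A 9 mm slit in the top shows what each holds: three or four are filled. The drift enters at the -y face.
- jig_shelf (a point): Centre of the top of the aluminium catch shelf on the jig's +y (far) side, 34 mm above the table, 2 mm below the bore floors. The shelf reaches from the jig's y = 30 to 150 mm over its full width, with an 8 mm high lip at y = 146 to 150.
- mat: Black rubber mat fixed on the table, 90 mm (x) by 230 mm (y), 3 mm thick, origin at the centre of its underside; its y is its long way. The drift lies on it at the start.
- drift: Drift: yellow square handle 24 x 24 mm, 70 mm long, from y = -92.5 to -22.5 mm, and a steel rod 14 mm in diameter, 115 mm long, from y = -22.5 to the tip at y = +92.5 mm. 300 g. Origin at mid-length on its axis, y along it towards the tip; centre of mass in the handle, about 63 mm from its rear end; lies level on the handle.
- drift_tip (a point): Centre of the flat end of the drift's rod.
- box: Loose blue packing box, 600 g, outside 64 mm (x, short way) by 112 mm (y), inside 54 by 102 mm, floor 4 mm thick. The two end walls (at y = +-51 to 56 mm) are 26 mm high; the two long sides (at x = +-27 to 32 mm) are only lips 9 mm high, so that fingers holding a blank by its ends clear them. Origin at the centre of its underside.
- wide1: Wide blank: square bar 26 x 26 mm, copper-coloured, about 120 g (weight varies), 46 mm long: shank, brass braze line, black carbide tip at the +y end. Origin at its centre, y along its length. At the start it lies along the jig's y inside any one of the bores, about mid-length, seen through the slit above; loose sliding fit. May be absent (None).
- wide2: Wide blank: square bar 26 x 26 mm, copper-coloured, about 120 g (weight varies), 46 mm long: shank, brass braze line, black carbide tip at the +y end. Origin at its centre, y along its length. At the start it lies along the jig's y inside any one of the bores, about mid-length, seen through the slit above; loose sliding fit. May be absent (None).
- slim1: Slim blank: square bar 20 x 20 mm, bright steel, about 80 g (weight varies), 46 mm long: shank, brass braze line, black carbide tip at the +y end. Origin at its centre, y along its length. At the start it lies along the jig's y inside any one of the bores, about mid-length, seen through the slit above; loose sliding fit. May be absent (None).
- slim2: Slim blank: square bar 20 x 20 mm, bright steel, about 80 g (weight varies), 46 mm long: shank, brass braze line, black carbide tip at the +y end. Origin at its centre, y along its length. At the start it lies along the jig's y inside any one of the bores, about mid-length, seen through the slit above; loose sliding fit. May be absent (None).
- jar: White jar with green label, 72 mm across, 100 mm high, 500 g; leave alone. Origin at its underside.
- brick: Cut red firebrick 80 x 100 x 55 mm, 0.9 kg; leave alone. Origin at its underside.
- pliers: Red-handled pliers lying flat, about 150 mm long, 12 mm high; leave alone. Origin under its pivot.
- tiles: Small stack of dark square tiles, 50 x 50 x 24 mm; leave alone. Origin at its underside.
Things that resemble listed ones, but are neither listed nor needed, are in the scene too. Of the things shaped like the drift, the yellow one is meant.

How it is judged (in metres and radians):
On the way:
1. every blank is out of the bores (not (x of wide1 in the frame of jig between -0.09 and 0.09 m and y of wide1 in the frame of jig between -0.06 and 0.0525 m and z of wide1 in the frame of jig between 0.03 and 0.067 m) and not (x of wide2 in the frame of jig between -0.09 and 0.09 m and y of wide2 in the frame of jig between -0.06 and 0.0525 m and z of wide2 in the frame of jig between 0.03 and 0.067 m) and not (x of slim1 in the frame of jig between -0.09 and 0.09 m and y of slim1 in the frame of jig between -0.06 and 0.0525 m and z of slim1 in the frame of jig between 0.03 and 0.067 m) and not (x of slim2 in the frame of jig between -0.09 and 0.09 m and y of slim2 in the frame of jig between -0.06 and 0.0525 m and z of slim2 in the frame of jig between 0.03 and 0.067 m)), for 0.2 s.
At the end, for the whole second after the job is handed in: Blanks flat on the box floor (centre 8-21 mm above its underside), across its short way within 0.25 rad, centred within 10 mm that way; drift on its mat within 33 mm across and 30 mm along of centre, aligned within 0.26 rad; box upright on the table; all at rest (x of wide1 in the frame of box between -0.01 and 0.01 m and y of wide1 in the frame of box between -0.051 and 0.051 m and z of wide1 in the frame of box between 0.008 and 0.021 m and angle between the y axis of each of wide1, wide2, slim1, slim2 and the x axis of box, either way round below 0.25 rad and linear speed of each of wide1, wide2, slim1, slim2, drift below 0.02 m/s and x of wide2 in the frame of box between -0.01 and 0.01 m and y of wide2 in the frame of box between -0.051 and 0.051 m and z of wide2 in the frame of box between 0.008 and 0.021 m and x of slim1 in the frame of box between -0.01 and 0.01 m and y of slim1 in the frame of box between -0.051 and 0.051 m and z of slim1 in the frame of box between 0.008 and 0.021 m and x of slim2 in the frame of box between -0.01 and 0.01 m and y of slim2 in the frame of box between -0.051 and 0.051 m and z of slim2 in the frame of box between 0.008 and 0.021 m and x of drift in the frame of mat between -0.033 and 0.033 m and y of drift in the frame of mat between -0.03 and 0.03 m and z of drift in the frame of mat below 0.022 m and angle between the y axis of drift and the y axis of mat, either way round below 0.26 rad and angle between box's own z axis and vertical below 0.05 rad and height (world z) of box below 0.005 m); the robot touches nothing.
It fails at once if a blank comes out of the drift's side of the jig instead of the far side ((x of wide1 in the frame of jig between -0.08 and 0.08 m and y of wide1 in the frame of jig between -0.07 and -0.05 m and z of wide1 in the frame of jig between 0.04 and 0.062 m) or (x of wide2 in the frame of jig between -0.08 and 0.08 m and y of wide2 in the frame of jig between -0.07 and -0.05 m and z of wide2 in the frame of jig between 0.04 and 0.062 m) or (x of slim1 in the frame of jig between -0.08 and 0.08 m and y of slim1 in the frame of jig between -0.07 and -0.05 m and z of slim1 in the frame of jig between 0.04 and 0.062 m) or (x of slim2 in the frame of jig between -0.08 and 0.08 m and y of slim2 in the frame of jig between -0.07 and -0.05 m and z of slim2 in the frame of jig between 0.04 and 0.062 m)).
It fails at once if the jar, brick, pliers or tiles are moved more than 20 mm (distance of any of jar, brick, pliers, tiles from where it was at the start of the episode above 0.02 m).
Of wide1, wide2, slim1, slim2 only 3 to 4 are there at a start; the rules pass over those that are not, and their reading is None.
At some moment in a run one of box, drift may be knocked a few centimetres aside while the robot is not near it.
Once in a run the grip may slacken for a moment while it holds something.
It also fails if it takes over 210 s, if anything falls off the work surface, if the arm or the gripper's body presses on something with over 40 N, if the wrist force passes 120 N, or if a joint passes its speed limit or range.

## Working session

There is one attempt and no reset: what is moved stays moved. The work goes in short steps, Python scripts to look and compute and a shell command to move; the robot and the scene stay as the last step left them, time stands still between calls to the robot, and variables do not carry over. Pictures are saved under pics/ and viewed, at most 14 in all, crops included, and the job is handed in when it is done.

```bash
mkdir -p pics; cat > h.py <<'E'
import numpy as np, cv2
from workcell import bot, viewer, finder
def K(c):
    f=200/np.tan(np.radians(c["vfov"])/2)
    return np.array([[f,0,c["cx"]],[0,f,c["cy"]],[0,0,1.]]), np.array([c["k1"],0,0,0,0.])
def ray(c,px):
    k,d=K(c); u=cv2.undistortPoints(np.array([[px]],float),k,d)[0,0]
    R=np.array(c["R"]);t=np.array(c["t"]); return -R.T@t, R.T@np.array([u[0],u[1],1])
def at_z(c,px,z):
    o,v=ray(c,px); return o+v*(z-o[2])/v[2]
def proj(c,X):
    k,d=K(c); R=np.array(c["R"]);t=np.array(c["t"])
    return cv2.projectPoints(np.atleast_2d(np.array(X,float)),cv2.Rodrigues(R)[0],t,k,d)[0][:,0]
def save(c,n,crop=None,s=1):
    p=c["pixels"][:,:,::-1]
    if crop: p=p[crop[1]:crop[3],crop[0]:crop[2]]
    cv2.imwrite("pics/"+n,cv2.resize(np.ascontiguousarray(p),None,fx=s,fy=s,interpolation=cv2.INTER_CUBIC))
def rect(m):
    return cv2.minAreaRect(np.argwhere(m)[:,::-1].astype(np.float32))
E
cat > a.py <<'E'
from h import *
np.set_printoptions(precision=3,suppress=True)
for n in("top","side"):
    c=viewer.camera(n); save(c,n+"0.png")
    print(n,c["vfov"],c["k1"],-np.array(c["R"]).T@np.array(c["t"]))
    for th in "jig jig_shelf mat drift drift_tip box wide1 slim1 jar brick pliers tiles".split():
        for r in finder.mark_of(n,th)[:4]:
            print(th,round(r["conf"],2),np.array(r["position"]),at_z(c,r["position"],{"jig_shelf":.034,"drift":.015,"drift_tip":.015,"wide1":.049,"slim1":.046}.get(th,0)))
print(bot.get_obs())
E
python3 a.py
```

```text
top 54.93273737683197 -0.07887404840514281 [ 0.321 -0.111  1.021]
jig 0.95 [281.1 163.9] [0.591 0.003 0.   ]
jig 0.63 [278.7 182.8] [0.538 0.009 0.   ]
jig 0.19 [302.9 116.5] [ 0.728 -0.056  0.   ]
jig_shelf 0.66 [248. 159.] [0.596 0.088 0.034]
jig_shelf 0.34 [273.6 166.1] [0.576 0.019 0.034]
mat 0.84 [382.4 212.4] [ 0.456 -0.27   0.   ]
drift 0.94 [487.  211.7] [ 0.454 -0.549  0.015]
drift 0.82 [382.2 215.5] [ 0.446 -0.267  0.015]
drift 0.71 [392.1 308.5] [ 0.206 -0.287  0.015]
drift_tip 0.95 [518.8 199.2] [ 0.488 -0.64   0.015]
drift_tip 0.82 [347.  227.6] [ 0.414 -0.174  0.015]
drift_tip 0.57 [359.7 293.3] [ 0.245 -0.204  0.015]
box 0.78 [155.  200.8] [0.49  0.349 0.   ]
box 0.3 [407.  135.2] [ 0.672 -0.346  0.   ]
wide1 0.59 [279.3 150.5] [0.614 0.003 0.049]
wide1 0.49 [280.5 180.2] [ 0.534 -0.001  0.049]
wide1 0.3 [278.6 165.3] [0.574 0.004 0.049]
slim1 0.65 [222.5 245.8] [0.366 0.144 0.046]
slim1 0.49 [283.  136.8] [ 0.653 -0.006  0.046]
slim1 0.39 [280.2 164.6] [0.577 0.    0.046]
jar 0.65 [407. 135.] [ 0.673 -0.346  0.   ]
brick 0.67 [327.1 244.3] [ 0.372 -0.122  0.   ]
brick
[... 1133 characters left out ...]
0.003 0.046]
jar 0.87 [269.2 146. ] [ 0.664 -0.357  0.   ]
brick 0.87 [363.7 291. ] [0.366 0.152 0.   ]
brick 0.37 [338.2 158.9] [ 0.441 -0.305  0.   ]
pliers 0.87 [232.  220.1] [ 0.724 -0.049  0.   ]
tiles 0.83 [358.3 203.8] [ 0.379 -0.123  0.   ]
{'time': 1.3, 'q': array([67.15 ,  4.98 , 10.078, 95.099, -0.   , 89.999]), 'qd': array([-0.076,  0.023,  0.066, -0.044, -0.105, -0.007]), 'joint_efforts': array([ -0.003, -52.01 ,  46.486,   0.002,   0.   ,   0.   ]), 'ee_pos': array([0.214, 0.507, 0.231]), 'tcp_rot': array([-179.999,    0.   ,  157.152]), 'wrist_force': array([ 0.713, -0.706,  0.177]), 'torque': array([ 0.065, -0.019, -0.039]), 'grasp_force': 0.0, 'opening': 0.08531173952698613}
```

View pics/top0.png

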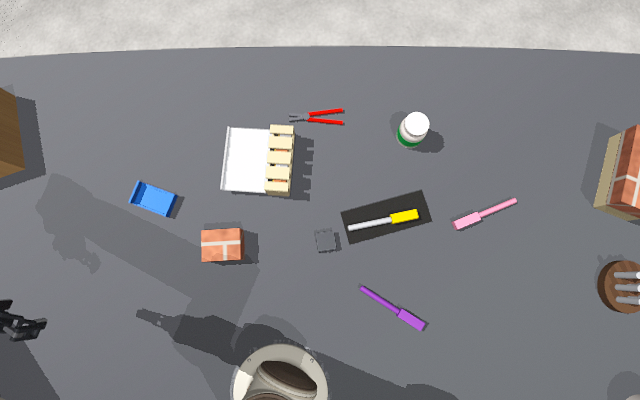

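View pics/side0.png

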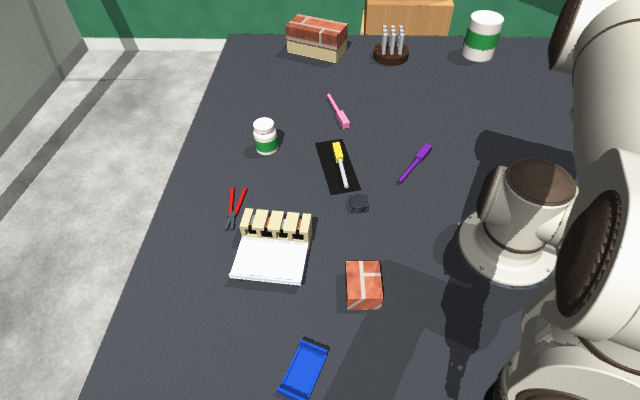

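The top view shows the jig at (280,160) with its shelf to the left (+y), and the mat with the yellow drift at (385,217), tip pointing left. The box is at (153,199). The side view agrees. Next I fit poses to the outlines from both cameras and look into the slits.

```bash
cat > fit.py <<'E'
from h import *
from scipy.optimize import minimize
def bx(x0,x1,y0,y1,z0,z1): return np.array([[x,y,z] for x in(x0,x1) for y in(y0,y1) for z in(z0,z1)])
P={"jig":[bx(-.086,.086,-.03,.03,0,.075),bx(-.086,.086,.03,.15,.0,.034),bx(-.086,.086,.146,.15,.034,.042)],
"mat":[bx(-.045,.045,-.115,.115,0,.003)],
"drift":[bx(-.012,.012,-.0925,-.0225,-.012,.012),bx(-.006,.006,-.0225,.0925,-.006,.006)],
"box":[bx(-.032,.032,-.056,.056,0,.009),bx(-.032,.032,.051,.056,0,.026),bx(-.032,.032,-.056,-.051,0,.026)],
"wide1":[bx(-.013,.013,-.023,.023,-.013,.013)],"slim1":[bx(-.01,.01,-.023,.023,-.01,.01)]}
def sil(c,parts,p,z,S=4):
    a=p[2];Rz=np.array([[np.cos(a),-np.sin(a),0],[np.sin(a),np.cos(a),0],[0,0,1]])
    m=np.zeros((400*S,640*S),np.uint8)
    for q in parts:
        u=(proj(c,q@Rz.T+[p[0],p[1],z])+.5)*S
        cv2.fillConvexPoly(m,cv2.convexHull((u*16).astype(np.int32)),1,shift=4)
    return cv2.resize(m.astype(np.float32),(640,400),interpolation=cv2.INTER_AREA)
def fit(cams,thing,init,z,tol=25,v=True):
    """cams {name:pic} fresh pictures; returns (x,y,yaw)"""
    obs=[]
    for n,c in cams.items():
        g=proj(c,[init[0],init[1],z])[0]; best=None
        for r in finder.outline_of(n,thing):
            d=np.hypot(*(np.array(r["extent"][:2])-g))
            if d<tol and (best is None or r["conf"]>best[0]): best=(r["conf"],r["pixels"])
        if best is not None: obs.append((c,cv2.GaussianBlur(best[1].astype(np.float32),(0,0),1),best[0]))
    def run(ob):
        f=lambda p:sum((np.abs(cv2.GaussianBlur(sil(c,P[thing],p,z),(0,0),1)-m)).sum() for c,m,_ in ob)
        b=None
        for st in (.02,.006):
            x0=np.array(init,float) if b is None else b.x
            sx=np.vstack([x0]+[x0+d for d in np.diag([st,st,st*8])])
            b=minimize(f,x0,method="Nelder-Mead",options=dict(initial_simplex=sx,maxiter=90,xatol=2e-4,fatol=.3))
        return b
    r=run(obs); print(thing,"n",len(obs),[round(o[2],2) for o in obs],"xy",r.x[:2].round(4),"yaw",round(np.degrees(r.x[2]),1),"res",round(r.fun,0),"area",[int(o[1].sum()) for o in obs])
    return r.x
def shoot(*names): return {n:viewer.camera(n) for n in names or("top","side")}
E
cat > b.py <<'E'
from fit import *
cs=shoot()
fit(cs,"jig",[.591,.003,.0],0,45)
fit(cs,"mat",[.454,-.275,.3],0)
fit(cs,"drift",[.44,-.272,.27],.015)
fit(cs,"box",[.49,.352,.2],0)
save(cs["top"],"jt.png",(215,110,305,205),6)
save(cs["side"],"js.png",(225,195,325,295),6)
E
time python3 b.py
```

```text
jig n 2 [0.88, 0.65] xy [0.5901 0.002 ] yaw -5.0 res 1186.0 area [4603, 4556]
mat n 2 [0.92, 0.96] xy [ 0.4452 -0.2776] yaw 14.9 res 790.0 area [2570, 1315]
drift n 2 [0.85, 0.68] xy [ 0.4334 -0.2654] yaw 12.1 res 92.0 area [517, 286]
box n 2 [0.8, 0.93] xy [0.4946 0.3504] yaw -19.0 res 134.0 area [1047, 1762]
real	0m17.403s
user	0m13.111s
sys	0m2.610s
```

View pics/jt.png

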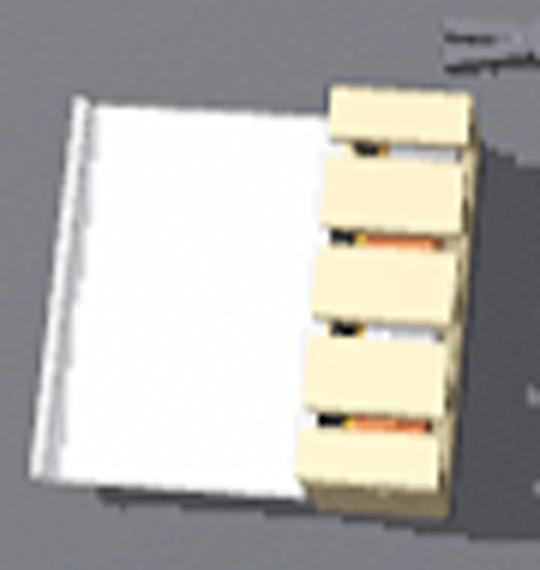

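View pics/js.png

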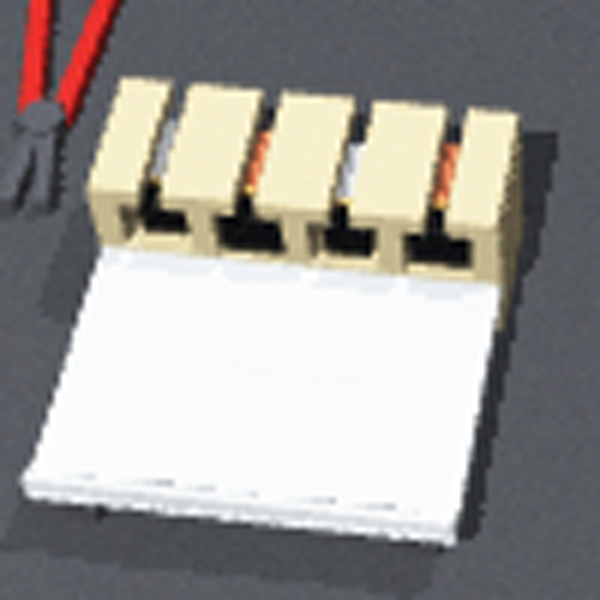

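Far to near, the slits show slim, wide, slim, wide, so all four bores are filled. I check the jig pose from its top corners.

```bash
cat > c.py <<'E'
from fit import *
from scipy.optimize import least_squares
cs=shoot()
o=lambda L,off:[(a/6+off[0]-.5+.08,b/6+off[1]-.5+.08) for a,b in L]
T=o([(330,86),(473,94),(440,490),(297,475)],(215,110))
S=o([(120,78),(519,110),(498,238),(90,192)],(225,195))
# order: far-left(+x,+y), far-right(+x,-y), near-right(-x,-y), near-left(-x,+y)
XT=np.array([[.086,.03,.075],[.086,-.03,.075],[-.086,-.03,.075],[-.086,.03,.075]])
XS=XT[[1,2,3,0]]
def tr(p,X):
    a=p[2];return X@np.array([[np.cos(a),-np.sin(a),0],[np.sin(a),np.cos(a),0],[0,0,1]]).T+[p[0],p[1],0]
for nm in("both","top","side"):
    f=lambda p:np.concatenate(([ (proj(cs["top"],tr(p,XT))-T).ravel()] if nm!="side" else [])+([(proj(cs["side"],tr(p,XS))-S).ravel()] if nm!="top" else []))
    r=least_squares(f,[.59,.002,-.09]); print(nm,r.x[:2].round(4),np.degrees(r.x[2]).round(2),np.abs(r.fun).max().round(2))
E
python3 c.py
```

```text
both [0.5896 0.0026] -4.0 2.25
top [0.5899 0.001 ] -3.85 0.67
side [0.5891 0.0051] -4.24 1.32
```

```bash
cat > go.py <<'E'
# python3 go.py x y z yaw : turn first (rotvec, deg), then shift along the turned tool axes (mm)
import sys,numpy as np
from workcell import bot
from scipy.spatial.transform import Rotation as R
o=bot.get_obs(); v=list(map(float,sys.argv[1:]))
A=R.from_euler("xyz",o["tcp_rot"],degrees=True); p=np.array(o["ee_pos"])
while len(v)>=4:
    B=R.from_euler("xyz",[180,0,v[3]],degrees=True)
    d=B.inv().apply(np.array(v[:3])-p)*1000
    print("turn",(A.inv()*B).as_rotvec(degrees=True).round(1),"shift",d.round(1),"|",round(np.linalg.norm(d)))
    A,p,v=B,np.array(v[:3]),v[4:]
print(o["time"],o["ee_pos"].round(4),o["tcp_rot"].round(1),"F",o["wrist_force"].round(1),"open",round(o["opening"],4),"grip",round(o["grasp_force"],1),"q",o["q"].round(0))
E
python3 go.py .4418 -.3045 .10 102.1; python3 -m inch '[[[100,0,0,0,0,0,9],[100,0,0,0,0,0,9]]]'; python3 go.py .4418 -.3045 .10 102.1
```

```text
turn [-0.  -0.  55.1] shift [-841.2   53.1  131.3] | 853
1.9 [0.2136 0.5068 0.2313] [-180.    -0.   157.2] F [ 0.1 -0.6  0.5] open 0.0854 grip 0.0 q [67.  5. 10. 95.  0. 90.]
time: 2.15
ee_pos: [0.2136, 0.5068, 0.2313]
tcp_rot: [-180.0, 0.0, 138.9]
wrist_force: [0.1, 0.3, -0.2]
opening: 0.0852
grasp_force: 0.0
turn [-0.   0.  36.8] shift [-841.1   53.1  131.3] | 853
2.15 [0.2136 0.5068 0.2313] [-180.     0.   138.9] F [ 0.1  0.3 -0.2] open 0.0852 grip 0.0 q [ 67.   5.  10.  95.   0. 108.]
```

```bash
python3 -m inch '[[[100,0,0,0,0,0,9.2],[100,0,0,0,0,0,9.2],[100,0,0,0,0,0,9.2],[100,0,0,0,0,0,9.2],[100,-42,2.6,0,0,0,0],[100,-42,2.6,0,0,0,0],[100,-42,2.6,0,0,0,0],[100,-42,2.6,0,0,0,0]]]' >/dev/null
python3 -m inch '[[[100,-42,2.6,0,0,0,0],[100,-42,2.6,0,0,0,0],[100,-42,2.6,0,0,0,0],[100,-42,2.6,0,0,0,0],[100,-42,2.6,0,0,0,0],[100,-42,2.6,0,0,0,0],[100,-42,2.6,0,0,0,0],[100,-42,2.6,0,0,0,0]]]'>/dev/null
python3 -m inch '[[[100,-42,2.6,0,0,0,0],[100,-42,2.6,0,0,0,0],[100,-42,2.6,0,0,0,0],[70,-42,2.6,0,0,0,0],[70,-42,2.6,0,0,0,0],[70,-42,2.6,0,0,0,0],[70,-42,2.6,0,0,0,0],[70,-42,2.6,0,0,0,0]]]'
cat > d.py <<'E'
from fit import *
cs=shoot()
p=fit(cs,"drift",[.433,-.265,.21],.015,v=0)
a=p[2]; g=-.040
print("grasp at",(p[0]-np.sin(a)*g).round(4),(p[1]+np.cos(a)*g).round(4),"yaw",90+np.degrees(a).round(1))
E
python3 d.py; python3 go.py .4418 -.3045 .10 102.1
```

```text
time: 5.15
ee_pos: [0.4442, -0.3041, 0.2313]
tcp_rot: [180.0, 0.0, 102.3]
wrist_force: [0.5, -0.5, 0.2]
opening: 0.0602
grasp_force: 0.0
drift n 2 [0.59, 0.71] xy [ 0.4332 -0.2643] yaw 12.2 res 228.0 area [315, 311]
grasp at 0.4416 -0.3034 yaw 102.2
turn [-0.  -0.1  0.2] shift [ -1.1  -2.3 130.7] | 131
5.35 [ 0.4438 -0.3029  0.2307] [-1.800e+02 -1.000e-01  1.023e+02] F [-0.1 -1.5 -0. ] open 0.0596 grip 0.0 q [-34.   3.   8.  95.   0.  43.]
```

```bash
python3 -m inch '[[[60,-0.5,-2.3,0,0,0,0],[60,0,0,50,0,0,0],[60,0,0,50,0,0,0],[60,0,0,50,0,0,0],[60,0,0,40,0,0,0],[60,0,0,20,0,0,0],[60,0,0,15,0,0,0],[60,0,0,0,0,0,0]]]' 60
python3 -m inch '[[[0,0,0,0,0,0,0],[0,0,0,0,0,0,0],[0,0,0,0,0,0,0],[0,0,0,0,0,0,0],[0,0,0,0,0,0,0],[0,0,0,0,0,0,0]]]' 60
python3 -m inch '[[[0,0,0,-20,0,0,0],[0,0,0,-40,0,0,0],[0,0,0,-40,0,0,0],[0,0,0,0,0,0,0]]]'
```

```text
time: 6.35
ee_pos: [0.4416, -0.3029, 0.006]
tcp_rot: [-180.0, -0.0, 102.4]
wrist_force: [0.2, 1.1, 0.2]
opening: 0.0512
grasp_force: 0.0
time: 7.1
ee_pos: [0.4426, -0.3041, 0.0078]
tcp_rot: [179.9, 0.1, 102.3]
wrist_force: [-0.2, 1.1, 7.0]
opening: 0.0229
grasp_force: 60.2
time: 7.6
ee_pos: [0.4433, -0.3046, 0.1097]
tcp_rot: [179.8, 0.2, 102.3]
wrist_force: [-0.3, -0.6, -3.1]
opening: 0.0219
grasp_force: 59.5
```

```bash
python3 go.py .5162 -.1754 .10 85.6; python3 -m inch '[[[0,0,0,0,0,0,8.4],[0,0,0,0,0,0,8.3],[0,0,0,0,0,0,0]]]' >/dev/null;  python3 go.py .5162 -.1754 .10 85.6
```

```text
turn [ 0.3  0.2 16.7] shift [134.4  62.7   9.7] | 149
7.6 [ 0.4433 -0.3046  0.1097] [179.8   0.2 102.3] F [-0.3 -0.6 -3.1] open 0.0219 grip 59.5 q [-34.   2.  -6.  81.   0.  43.]
turn [-0.1 -0.   0.1] shift [133.3  64.7   5. ] | 148
7.975 [ 0.4415 -0.3033  0.105 ] [-179.9   -0.    85.7] F [-0.5  0.2 -2.7] open 0.0227 grip 59.3 q [-34.   2.  -6.  81.  -0.  60.]
```

```bash
python3 -m inch '[[[0,27,13,1,0,0,0],[0,27,13,1,0,0,0],[0,27,13,1,0,0,0],[0,27,13,1,0,0,0],[0,26,13,1,0,0,0],[0,0,0,0,0,0,0],[0,0,0,0,0,0,0]]]' >/dev/null
cat > e.py <<'E'
from fit import *
o=bot.get_obs(); p=o["ee_pos"]; y=np.radians(o["tcp_rot"][2])
d=np.array([np.cos(y),np.sin(y),0]); exp=p+d*.1325+[0,0,.0075]
print("ee",p.round(4),"expect tip",exp.round(4))
rays=[]
for n in("top","side"):
    c=viewer.camera(n); save(c,n+"1.png",(240,120,400,240) if n=="top" else (220,100,380,260),4)
    for r in finder.mark_of(n,"drift_tip"):
        X=at_z(c,r["position"],exp[2])
        if np.linalg.norm(X-exp)<.06: print(n,r["conf"],r["position"],X.round(4)); rays.append(ray(c,r["position"])); break
    print(n,"proj exp",proj(c,exp))
if len(rays)==2:
    A=np.zeros((3,3));b=np.zeros(3)
    for q,v in rays:
        v=v/np.linalg.norm(v);M=np.eye(3)-np.outer(v,v);A+=M;b+=M@q
    print("tri",np.linalg.solve(A,b).round(4))
E
python3 e.py
```

```text
ee [ 0.5165 -0.1751  0.1007] expect tip [ 0.5263 -0.0429  0.1082]
top 0.61 [296.9, 176.0] [ 0.5317 -0.048   0.1082]
top proj exp [[294.80333151 178.20639233]]
side 0.69 [299.1, 198.8] [ 0.5318 -0.0393  0.1082]
side proj exp [[301.42069778 197.79762899]]
tri [ 0.5334 -0.0473  0.0993]
```

View pics/side1.png

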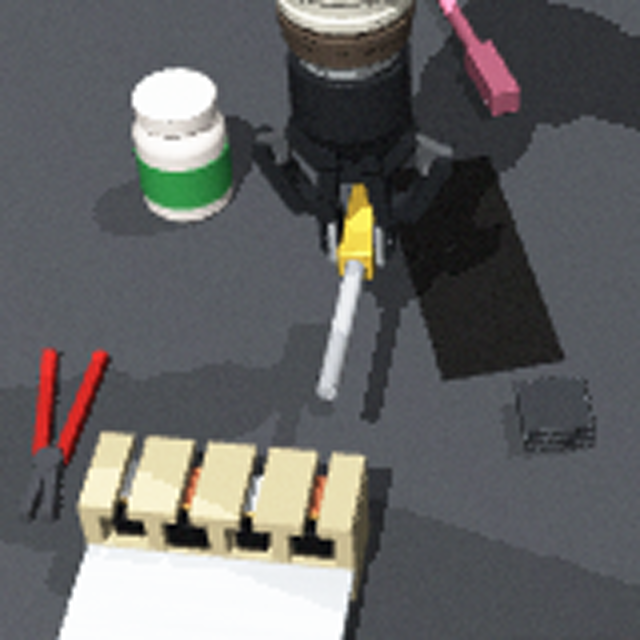

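View pics/top1.png

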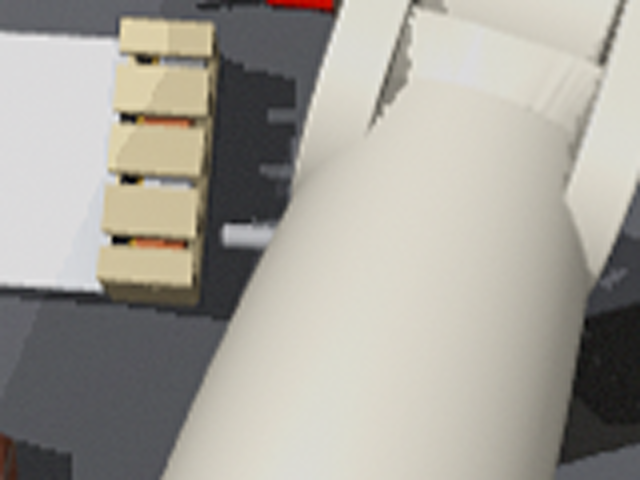

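The top view shows the rod tip at pixel (295.5,179), against an expected (294.8,178.2). The side view also agrees, so I lower to bore height and push the first blank.

```bash
python3 -m inch '[[[0,0,0,30,0,0,0],[0,0,0,27.5,0,0,0],[0,0,0,0,0,0,0],[0,10,0,0,0,0,0],[0,10,0,0,0,0,0],[0,10,0,0,0,0,0],[0,0,0,0,0,0,0]]]'; python3 -m inch '[[[0,10,0,0,0,0,0],[0,10,0,0,0,0,0],[0,10,0,0,0,0,0],[0,10,0,0,0,0,0],[0,0,0,0,0,0,0]]]'
```

```text
time: 9.93
ee_pos: [0.5195, -0.1441, 0.0443]
tcp_rot: [180.0, 0.0, 85.7]
wrist_force: [-0.3, 0.1, -2.8]
opening: 0.0225
grasp_force: 59.5
time: 10.55
ee_pos: [0.5222, -0.1042, 0.0437]
tcp_rot: [-180.0, -0.0, 85.7]
wrist_force: [0.5, -0.4, -3.3]
opening: 0.0228
grasp_force: 59.5
```

```bash
python3 -m inch '[[[0,8,0,0,0,0,0],[0,8,0,0,0,0,0],[0,8,0,0,0,0,0],[0,8,0,0,0,0,0],[0,8,0,0,0,0,0],[0,5,0,0,0,0,0],[0,0,0,0,0,0,0]]]'
cat > s.py <<'E'
from h import *
import sys
n=sys.argv[1]
c=viewer.camera("side"); save(c,n+".png",(210,110,350,250),4)
E
python3 s.py push1
```

```text
time: 11.42
ee_pos: [0.5256, -0.0598, 0.0438]
tcp_rot: [180.0, -0.0, 85.7]
wrist_force: [0.4, -0.7, -3.3]
opening: 0.0225
grasp_force: 59.5
```

View pics/push1.png

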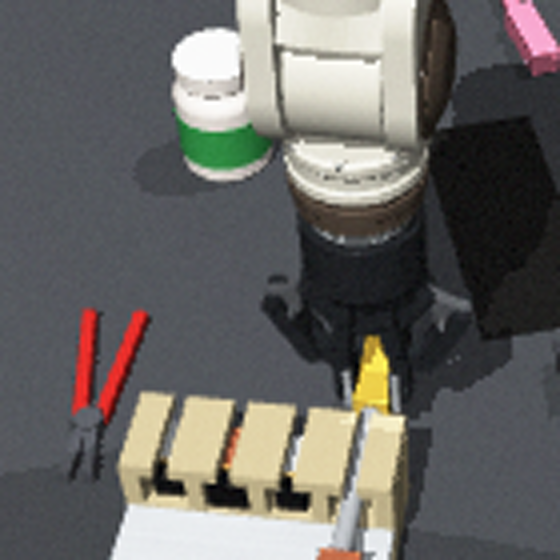

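The wide blank is on the shelf. I retract, move one bore over (+40 mm along tool y) and push the next.

```bash
python3 -m inch '[[[0,-20,0,0,0,0,0],[0,-30,0,0,0,0,0],[0,-30,0,0,0,0,0],[0,-32,0,0,0,0,0],[0,0,0,0,0,0,0],[0,0,20,0,0,0,0],[0,0,20,0,0,0,0],[0,0,0,0,0,0,0]]]'; python3 go.py 0.5564 -.175 .0437 85.6;
```

```text
time: 12.48
ee_pos: [0.5577, -0.1745, 0.0435]
tcp_rot: [-180.0, -0.0, 85.7]
wrist_force: [-0.7, 0.5, -3.6]
opening: 0.0227
grasp_force: 59.8
turn [-0.  -0.   0.1] shift [-0.6 -1.3 -0.2] | 1
12.475 [ 0.5577 -0.1745  0.0435] [-180.    -0.    85.7] F [-0.7  0.5 -3.6] open 0.0227 grip 59.8 q [-17.  10.  -5.  75.   0.  77.]
```

```bash
python3 -m inch '[[[0,10,-1,0,0,0,0],[0,10,0,0,0,0,0],[0,10,0,0,0,0,0],[0,8,0,0,0,0,0],[0,8,0,0,0,0,0],[0,8,0,0,0,0,0],[0,0,0,0,0,0,0]]]' | egrep 'pos|force'; python3 -m inch '[[[0,10,0,0,0,0,0],[0,10,0,0,0,0,0],[0,9,0,0,0,0,0],[0,8,0,0,0,0,0],[0,8,0,0,0,0,0],[0,8,0,0,0,0,0],[0,6,0,0,0,0,0],[0,0,0,0,0,0,0]]]'; python3 s.py push2
```

```text
ee_pos: [0.5601, -0.1204, 0.0438]
wrist_force: [-0.3, -0.4, -2.6]
grasp_force: 59.8
time: 14.35
ee_pos: [0.5646, -0.0618, 0.0438]
tcp_rot: [-180.0, -0.0, 85.7]
wrist_force: [0.3, 0.1, -3.0]
opening: 0.0226
grasp_force: 59.8
```

View pics/push2.png

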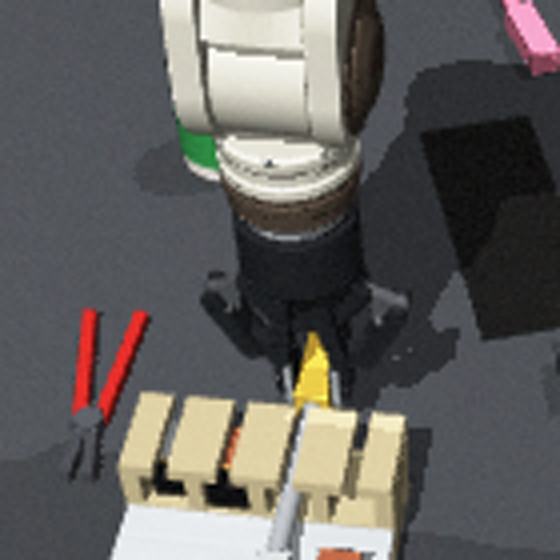

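The second blank followed its rod out, so I do the remaining two bores the same way.

```bash
python3 -m inch '[[[0,-20,0,0,0,0,0],[0,-30,0,0,0,0,0],[0,-30,0,0,0,0,0],[0,-32,0,0,0,0,0],[0,0,0,0,0,0,0],[0,0,20,0,0,0,0],[0,0,19.5,0,0,0,0],[0,0,0,0,0,0,0]]]'| egrep 'pos|force';  python3 -m inch '[[[0,10,0,0,0,0,0],[0,10,0,0,0,0,0],[0,10,0,0,0,0,0],[0,8,0,0,0,0,0],[0,8,0,0,0,0,0],[0,8,0,0,0,0,0],[0,0,0,0,0,0,0]]]' | egrep 'pos|force|open'; python3 go.py .5962 -.120 .0437 85.6
```

```text
ee_pos: [0.596, -0.177, 0.0435]
wrist_force: [-0.5, 0.4, -3.0]
grasp_force: 60.0
ee_pos: [0.5996, -0.1223, 0.0438]
wrist_force: [0.1, 0.8, -2.9]
opening: 0.0225
grasp_force: 60.1
turn [-0.  -0.   0.1] shift [ 2.1 -3.6  0.1] | 4
16.275 [ 0.5996 -0.1223  0.0438] [-180.    -0.    85.7] F [ 0.1  0.8 -2.9] open 0.0225 grip 60.1 q [-12.  14.  -1.  76.   0.  83.]
```

```bash
python3 -m inch '[[[0,10,0,0,0,0,0],[0,10,0,0,0,0,0],[0,9,0,0,0,0,0],[0,8,0,0,0,0,0],[0,8,0,0,0,0,0],[0,8,0,0,0,0,0],[0,6,0,0,0,0,0],[0,0,0,0,0,0,0]]]'| egrep 'pos|force|open'
python3 -m inch '[[[0,-20,0,0,0,0,0],[0,-30,0,0,0,0,0],[0,-30,0,0,0,0,0],[0,-32,0,0,0,0,0],[0,0,0,0,0,0,0],[0,0,20,0,0,0,0],[0,0,20,0,0,0,0],[0,0,0,0,0,0,0]]]'| egrep 'pos|force|open';  python3 -m inch '[[[0,10,0,0,0,0,0],[0,10,0,0,0,0,0],[0,10,0,0,0,0,0],[0,8,0,0,0,0,0],[0,8,0,0,0,0,0],[0,8,0,0,0,0,0],[0,0,0,0,0,0,0]]]' | egrep 'pos|force|open'; python3 s.py push3
```

```text
ee_pos: [0.6041, -0.0637, 0.0438]
wrist_force: [0.8, 0.3, -2.9]
opening: 0.0229
grasp_force: 60.0
ee_pos: [0.636, -0.179, 0.0434]
wrist_force: [-0.6, 0.8, -3.0]
opening: 0.0226
grasp_force: 60.3
ee_pos: [0.6396, -0.1244, 0.0438]
wrist_force: [0.1, -0.3, -2.8]
opening: 0.023
grasp_force: 60.3
```

View pics/push3.png

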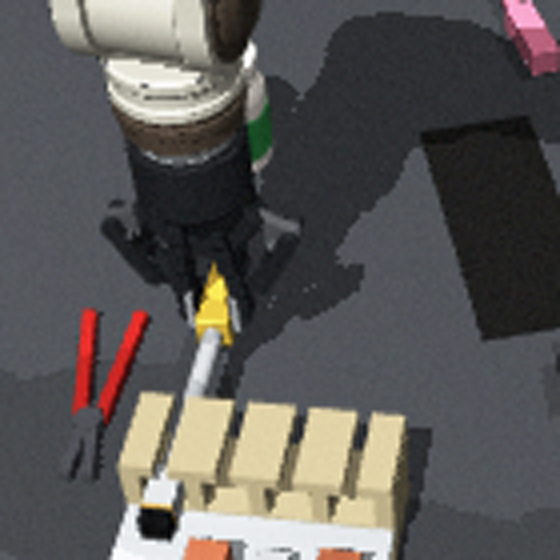

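```bash
python3 -m inch '[[[0,10,0,0,0,0,0],[0,10,0,0,0,0,0],[0,9,0,0,0,0,0],[0,8,0,0,0,0,0],[0,8,0,0,0,0,0],[0,8,0,0,0,0,0],[0,6,0,0,0,0,0],[0,0,0,0,0,0,0]]]'| egrep 'pos|force|open'
python3 -m inch '[[[0,-20,0,0,0,0,0],[0,-30,0,0,0,0,0],[0,-30,0,0,0,0,0],[0,-32,0,0,0,0,0],[0,-10,0,0,0,0,0],[0,0,0,-30,0,0,0],[0,0,0,-30,0,0,0],[0,0,0,0,0,0,0]]]'| egrep 'pos|force|open'; python3 go.py .4556 -.3162 .10 105 .4556 -.3162 .0085 105
cat > m.py <<'E'
from fit import *
cs=shoot(); fit(cs,"mat",[.4452,-.2776,.26],0)
E
python3 m.py
```

```text
ee_pos: [0.6441, -0.0657, 0.0438]
wrist_force: [-0.4, 0.6, -3.6]
opening: 0.0224
grasp_force: 60.3
ee_pos: [0.636, -0.1886, 0.1064]
wrist_force: [-0.1, -0.3, -4.2]
opening: 0.0227
grasp_force: 60.4
turn [  0.2   0.1 -19.4] shift [ -76.6 -207.2    6.4] | 221
turn [0. 0. 0.] shift [ 0.  -0.  91.5] | 92
21.2 [ 0.636  -0.1886  0.1064] [1.797e+02 1.000e-01 8.560e+01] F [-0.1 -0.3 -4.2] open 0.0227 grip 60.4 q [-17.  20.  14.  84.   0.  78.]
mat n 2 [0.94, 0.82] xy [ 0.4455 -0.2778] yaw 15.6 res 1150.0 area [1846, 1539]
```

```bash
python3 -m inch '[[[0,0,0,0,0,0,-9.7],[0,0,0,0,0,0,-9.7],[0,-13,-35,0,0,0,0],[0,-13,-35,0,0,0,0],[0,-13,-35,0,0,0,0],[0,-13,-35,0,0,0,0],[0,-12.5,-34,0,0,0,0],[0,-12,-33,0,0,0,0]]]'| egrep 'pos|force|open';python3 -m inch '[[[0,0,0,0,0,0,0],[0,0,0,0,0,0,0]]]' >/dev/null;  python3 go.py .4556 -.3162 .0085 105
```

```text
ee_pos: [0.4531, -0.3157, 0.1023]
wrist_force: [-0.2, -0.6, -2.7]
opening: 0.0224
grasp_force: 60.3
turn [-0.  -0.1  0. ] shift [-1.2  0.7 94.4] | 94
22.65 [ 0.4546 -0.3152  0.1029] [-1.80e+02 -1.00e-01  1.05e+02] F [ 0.4  1.  -3.4] open 0.0228 grip 60.4 q [-35.   5.  -4.  81.   0.  40.]
```

```bash
python3 -m inch '[[[0,-1,0.5,30,0,0,0],[0,0,0,30,0,0,0],[0,0,0,20,0,0,0],[0,0,0,8,0,0,0],[0,0,0,3,0,0,0],[0,0,0,2,0,0,0],[0,0,0,0,0,0,0]]]'| egrep 'pos|force|open'; python3 -m inch '[[[40,0,0,0,0,0,0],[50,0,0,0,0,0,0],[50,0,0,0,0,0,0],[50,0,0,-20,0,0,0],[60,0,0,-50,0,0,0],[60,0,0,-50,0,0,0],[60,0,0,-50,0,0,0],[60,0,0,0,0,0,0]]]'; cat > n.py <<'E'
from fit import *
cs=shoot(); p=fit(cs,"drift",[.4452,-.2776,.26],.015); m=np.array([.4454,-.2777]);a=np.radians(15.2)
d=p[:2]-m; print("in mat",d@[np.cos(a),np.sin(a)],d@[-np.sin(a),np.cos(a)])
E
python3 n.py
```

```text
ee_pos: [0.4558, -0.3165, 0.0113]
wrist_force: [-0.4, -0.0, -3.7]
opening: 0.023
grasp_force: 60.4
time: 24.52
ee_pos: [0.4568, -0.3174, 0.1854]
tcp_rot: [179.7, 0.3, 105.0]
wrist_force: [0.5, -0.5, -0.2]
opening: 0.0511
grasp_force: 0.0
drift n 2 [0.51, 0.76] xy [ 0.4457 -0.2768] yaw 15.3 res 256.0 area [291, 293]
in mat 0.000563649647666122 0.0008276717841421342
```

The drift lies centred on the mat. I swing out of the cameras' view and locate the blanks.

```bash
python3 -m inch '[[[100,0,0,-50,0,0,-10],[100,0,0,0,0,0,-10],[100,0,0,0,0,0,-10],[100,0,0,0,0,0,-10],[100,0,0,0,0,0,-10],[100,0,0,0,0,0,-10],[100,0,0,0,0,0,-10.6],[100,0,0,0,0,0,0]]]' | egrep 'pos|rot'; python3 go.py .30 .36 .25 175.6
```

```text
ee_pos: [0.4551, -0.3161, 0.2294]
tcp_rot: [179.9, -0.1, 175.6]
turn [ 0.1 -0.1 -0. ] shift [206.5 662.2 -20.6] | 694
25.725 [ 0.4551 -0.3161  0.2294] [ 1.799e+02 -1.000e-01  1.756e+02] F [-0.2 -0.5 -0.3] open 0.0855 grip 0.0 q [-35.   6.  11.  95.  -0. -30.]
```

```bash
python3 -m inch '[[[100,14,44,-1.3,0,0,0],[100,14,44,-1.3,0,0,0],[100,14,44,-1.3,0,0,0],[100,14,44,-1.3,0,0,0],[100,14,44,-1.3,0,0,0],[100,14,44,-1.3,0,0,0],[100,14,44,-1.3,0,0,0],[100,14,44,-1.3,0,0,0]]]'>/dev/null; python3 -m inch '[[[100,14,44,-1.3,0,0,0],[100,14,44,-1.3,0,0,0],[100,14,44,-1.3,0,0,0],[100,14,44,-1.3,0,0,0],[100,14,44,-1.3,0,0,0],[100,14,44,-1.3,0,0,0],[100,14,44,-1.3,0,0,0],[100,0,0,0,0,0,0]]]'|egrep 'pos|rot'
cat > bl.py <<'E'
from fit import *
cs=shoot()
J=np.array([.590,.002]);a=np.radians(-4.4)
w=lambda x,y:J+[np.cos(a)*x-np.sin(a)*y,np.sin(a)*x+np.cos(a)*y]
for th,x,z in(("wide1",-.06,.047),("slim1",-.02,.044),("wide1",.02,.047),("slim1",.06,.044)):
    q=w(x,.088)
    try: fit(cs,th,[q[0],q[1],a],z,9)
    except Exception as e: print(th,x,"err",e)
fit(cs,"box",[.4946,.3504,-.33],0)
save(cs["top"],"sh.png",(120,110,310,225),4); save(cs["side"],"sh2.png",(220,190,340,400),3)
E
python3 bl.py
```

```text
ee_pos: [0.2951, 0.3596, 0.2488]
tcp_rot: [-179.9, -0.1, 175.6]
wide1 n 1 [0.72] xy [0.5366 0.0955] yaw -3.3 res 13.0 area [265]
slim1 n 2 [0.72, 0.74] xy [0.5777 0.094 ] yaw -3.1 res 41.0 area [156, 190]
wide1 n 2 [0.75, 0.57] xy [0.617  0.0912] yaw -7.8 res 45.0 area [208, 279]
slim1 n 2 [0.61, 0.46] xy [0.6576 0.0901] yaw -3.2 res 42.0 area [170, 192]
box n 2 [0.82, 0.56] xy [0.4946 0.3499] yaw -19.9 res 178.0 area [965, 1760]
```

View pics/sh.png

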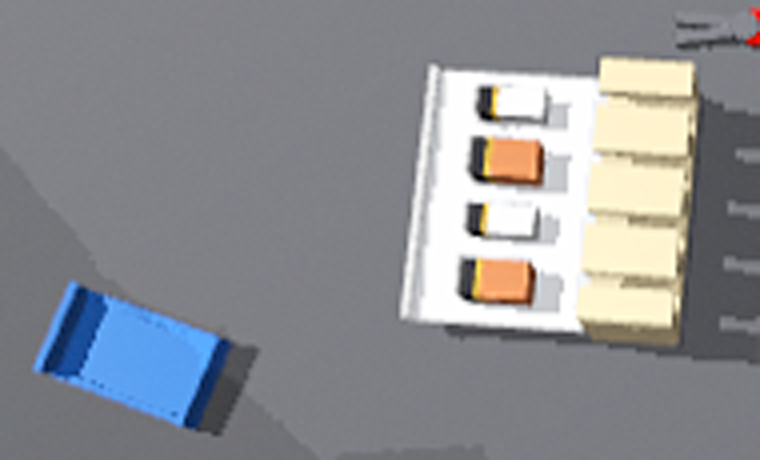

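```bash
python3 go.py .5366 .0955 .12 175.6 .5366 .0955 .0375 175.6
```

```text
turn [0. 0. 0.] shift [-259.7 -242.7  130.4] | 379
turn [0. 0. 0.] shift [ 0.  -0.  82.5] | 82
28.325 [0.2963 0.3574 0.2504] [180.    0.  175.6] F [0.9 0.2 0.2] open 0.0853 grip 0.0 q [50. -6.  1. 97. -0. 55.]
```

```bash
python3 -m inch '[[[76,-32.5,-30.3,10,0,0,0],[76,-32.5,-30.3,10,0,0,0],[76,-32.5,-30.3,10,0,0,0],[76,-32.5,-30.3,10,0,0,0],[76,-32.5,-30.3,10,0,0,0],[76,-32.5,-30.3,10,0,0,0],[76,-32.5,-30.3,10,0,0,0],[76,-32.3,-30.6,10,0,0,0]]]'>/dev/null; python3 -m inch '[[[76,0,0,0,0,0,0],[76,0,0,30,0,0,0],[76,0,0,20,0,0,0],[76,0,0,0,0,0,0]]]' >/dev/null; python3 go.py .5366 .0955 .0375 175.6
```

```text
turn [-0.  -0.1  0.1] shift [-1.1 -0.8 81.7] | 82
29.825 [0.5356 0.0964 0.1192] [-1.800e+02 -1.000e-01  1.757e+02] F [0.  0.1 1.4] open 0.0651 grip 0.0 q [10.  4. -4. 83.  0. 15.]
```

```bash
python3 -m inch '[[[76,-0.5,0,40,0,0,0],[76,0,0,25,0,0,0],[76,0,0,16.5,0,0,0],[76,0,0,0,0,0,0],[0,0,0,0,0,0,0],[0,0,0,0,0,0,0],[0,0,0,0,0,0,0],[0,0,0,0,0,0,0]]]' 80; python3 -m inch '[[[0,0,0,-10,0,0,0],[0,0,0,-25,0,0,0],[0,0,0,-25,0,0,0],[0,0,0,0,0,0,0]]]'; python3 go.py .4968 .3496 .1 251
```

```text
time: 30.82
ee_pos: [0.5383, 0.0962, 0.0407]
tcp_rot: [180.0, 0.2, 175.6]
wrist_force: [-0.6, -0.5, 7.0]
opening: 0.0441
grasp_force: 83.0
time: 31.32
ee_pos: [0.5385, 0.0961, 0.1013]
tcp_rot: [179.9, 0.2, 175.6]
wrist_force: [-0.3, -0.4, -1.4]
opening: 0.0443
grasp_force: 81.9
turn [ -0.1   0.2 -75.4] shift [-226.1  121.9    1.3] | 257
31.325 [0.5385 0.0961 0.1013] [179.9   0.2 175.6] F [-0.3 -0.4 -1.4] open 0.0443 grip 81.9 q [10.  4. -6. 80. -0. 14.]
```

```bash
python3 - <<'E'
from h import *
c=viewer.camera("side"); o=bot.get_obs(); u=proj(c,o["ee_pos"])[0]; print(u,o["ee_pos"])
x,y=map(int,u); save(c,"held.png",(x-40,y-40,x+40,y+30),8); print(x-40,y-40)
E
```

```text
[291.36374825 244.99557931] [0.53778717 0.0960358  0.09958979]
251 204
```

View pics/held.png

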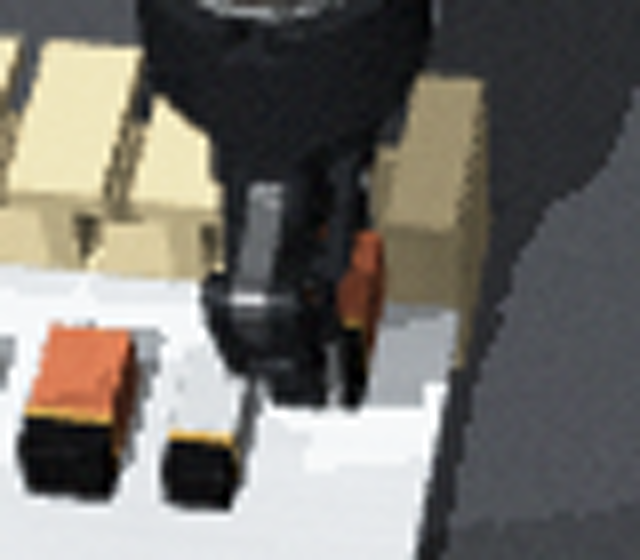

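```bash
python3 - <<'E'
from h import *
c=viewer.camera("side"); o=bot.get_obs(); p=o["ee_pos"]
y=np.radians(o["tcp_rot"][2]); ty=-np.array([np.sin(y),-np.cos(y),0]); tx=np.array([np.cos(y),np.sin(y),0]) 
if ty[1]<0: ty=-ty
for s in(.022,.03,.036):
  for dz in(-.006,0,.004):
    print(s,dz,[((proj(c,p+ty*s+tx*w+[0,0,dz])[0]-[251,204])*8).round(0).tolist() for w in(-.011,.011)])
print("blank front face rel centre: TR,BR,TL,BL")
for zb in(.0,-.004,-.0067): print(zb,[((proj(c,p+ty*.023+tx*w+[0,0,zb+h])[0]-[251,204])*8).round(0).tolist() for w in(.013,-.013) for h in(.026,0)])
E
```

```text
0.022 -0.006 [[275.0, 401.0], [351.0, 409.0]]
0.022 0 [[274.0, 389.0], [350.0, 397.0]]
0.022 0.004 [[272.0, 381.0], [349.0, 389.0]]
0.03 -0.006 [[270.0, 424.0], [346.0, 432.0]]
0.03 0 [[268.0, 412.0], [345.0, 420.0]]
0.03 0.004 [[267.0, 404.0], [344.0, 412.0]]
0.036 -0.006 [[266.0, 442.0], [342.0, 450.0]]
0.036 0 [[264.0, 430.0], [341.0, 438.0]]
0.036 0.004 [[263.0, 422.0], [340.0, 430.0]]
blank front face rel centre: TR,BR,TL,BL
0.0 [[350.0, 348.0], [356.0, 400.0], [258.0, 339.0], [266.0, 391.0]]
-0.004 [[351.0, 356.0], [357.0, 408.0], [259.0, 347.0], [267.0, 399.0]]
-0.0067 [[351.0, 362.0], [357.0, 414.0], [260.0, 352.0], [268.0, 404.0]]
```

The blank is centred between the fingers, about 4 mm below the TCP. I carry it to the −y end of the box.

```bash
python3 -m inch '[[[0,0,0,-20,0,0,-10],[0,0,0,0,0,0,-10],[0,0,0,0,0,0,-10],[0,0,0,0,0,0,-10],[0,0,0,0,0,0,-10],[0,0,0,0,0,0,-10],[0,0,0,0,0,0,-10],[0,0,0,0,0,0,-5]]]' | egrep 'pos|rot|open'; python3 go.py .4824 .3158 .07 250.5
```

```text
ee_pos: [0.5366, 0.0958, 0.1173]
tcp_rot: [179.9, -0.1, -109.1]
opening: 0.0443
turn [ 0.1 -0.1  0.4] shift [-189.3  124.5   47.3] | 231
32.425 [0.5366 0.0958 0.1173] [ 1.799e+02 -1.000e-01 -1.091e+02] F [-0.3 -0.  -1.3] open 0.0443 grip 81.9 q [ 10.   4.  -4.  83.   0. -61.]
```

```bash
python3 -m inch '[[[0,-32,21,0,0,0,0.4],[0,-32,21,0,0,0,0],[0,-32,21,0,0,0,0],[0,-32,21,0,0,0,0],[0,-31,20,10,0,0,0],[0,-30,20,20,0,0,0],[0,0,0,0,0,0,0],[0,0,0,0,0,0,0]]]' | egrep 'pos|rot|open';python3 go.py .4824 .3158 .0165 250.5; cat > bx.py <<'E'
from fit import *
cs=shoot(); p=fit(cs,"box",[.4946,.3502,-.34],0)
E
python3 bx.py; python3 go.py .4824 .3158 .0165 250.5
```

```text
ee_pos: [0.4838, 0.3152, 0.088]
tcp_rot: [180.0, -0.1, -109.7]
opening: 0.0447
turn [ 0.  -0.1 -0.2] shift [-0.1  1.5 71.5] | 71
33.425 [0.4838 0.3152 0.088 ] [ 1.800e+02 -1.000e-01 -1.097e+02] F [-0.2 -0.4 -2.2] open 0.0447 grip 81.9 q [ 33.   8.  -2.  80.  -0. -37.]
box n 2 [0.78, 0.63] xy [0.4943 0.3503] yaw -20.0 res 812.0 area [399, 1741]
turn [-0.   0.  -0.3] shift [-0.   2.4 72.7] | 73
33.625 [0.4846 0.315  0.0892] [-180.     0.  -109.8] F [ 0.5 -0.7 -1.5] open 0.0444 grip 81.9 q [ 33.   8.  -2.  80.  -0. -37.]
```

```bash
python3 -m inch '[[[0,0,1.8,30,0,0,0],[0,0,0,25,0,0,0],[0,0,0,12,0,0,0],[0,0,0,0,0,0,0]]]'; python3 -m inch '[[[0,0,0,4,0,0,0],[0,0,0,2,0,0,0],[0,0,0,0,0,0,0]]]'
```

```text
time: 34.12
ee_pos: [0.4824, 0.3158, 0.0216]
tcp_rot: [180.0, -0.0, -109.8]
wrist_force: [0.6, -0.6, -1.2]
opening: 0.0442
grasp_force: 81.9
time: 34.5
ee_pos: [0.4825, 0.3163, 0.016]
tcp_rot: [-180.0, 0.0, -109.7]
wrist_force: [1.1, 1.1, -2.0]
opening: 0.0444
grasp_force: 81.9
```

```bash
for i in 1; do python3 -m inch '[[[0,0,0,3,0,0,0],[0,0,0,2,0,0,0],[0,0,0,0,0,0,0]]]' | egrep 'pos|force'; python3 -m inch '[[[0,0,0,1.5,0,0,0],[0,0,0,0,0,0,0]]]' | egrep 'pos|force'; done
```

```text
ee_pos: [0.4824, 0.3163, 0.0108]
wrist_force: [-0.3, -0.1, 0.1]
grasp_force: 82.1
ee_pos: [0.4824, 0.3163, 0.0107]
wrist_force: [-5.5, -3.0, 11.5]
grasp_force: 83.5
```

```bash
python3 -m inch '[[[0,0,0,-1,0,0,0],[0,1.5,0,0,0,0,0],[0,0,0,0,0,0,0]]]' | egrep 'pos|force'; python3 -m inch '[[[60,0,0,0,0,0,0],[70,0,0,0,0,0,0],[70,0,0,0,0,0,0],[70,0,0,-20,0,0,0],[70,0,0,-40,0,0,0],[76,0,0,-40,0,0,0],[76,0,0,-20,0,0,0],[76,0,0,0,0,0,0]]]' | egrep 'pos|force|open'; python3 go.py .617 .0912 .13 175
```

```text
ee_pos: [0.4823, 0.3154, 0.0107]
wrist_force: [1.1, 2.7, 3.9]
grasp_force: 82.6
ee_pos: [0.4826, 0.3153, 0.1318]
wrist_force: [0.1, 0.3, -0.8]
opening: 0.065
grasp_force: 0.0
turn [-0.   0.2 75.2] shift [-153.4 -211.5    1.8] | 261
36.5 [0.4826 0.3153 0.1318] [-1.799e+02  1.000e-01 -1.098e+02] F [ 0.1  0.3 -0.8] open 0.065 grip 0.0 q [ 33.   8.   2.  84.  -0. -37.]
```

```bash
python3 -m inch '[[[76,0,0,0,0,0,9.4],[76,0,0,0,0,0,9.4],[76,0,0,0,0,0,9.4],[76,0,0,0,0,0,9.4],[76,0,0,0,0,0,9.4],[76,0,0,0,0,0,9.4],[76,0,0,0,0,0,9.4],[76,0,0,0,0,0,9.4]]]'>/dev/null; python3 -m inch '[[[76,-25.5,-35.2,0,0,0,0],[76,-25.5,-35.2,0,0,0,0],[76,-25.5,-35.2,0,0,0,0],[76,-25.5,-35.2,0,0,0,0],[76,-25.5,-35.2,0,0,0,0],[76,-25.9,-35.5,0,0,0,0],[76,0,0,0,0,0,0],[76,0,0,0,0,0,0]]]' | egrep 'pos|rot|open'; cat > two.py <<'E'
from fit import *
cs=shoot("side","top")
for th,q,z in(("wide1",[.617,.0912],.047),("slim1",[.577,.094],.044),("slim1",[.6576,.0901],.044),("wide1",[.4824,.3158],.017),):
    try: fit(cs,th,[q[0],q[1],-.33+.0 if q[0]<.5 else -.08],z,9)
    except Exception as e: print(th,q,"-")
try: fit(cs,"box",[.4943,.3500,-.34],0)
except Exception: print("no box")
E
python3 two.py; python3 go.py .617 .0912 .0405 175
```

```text
ee_pos: [0.6159, 0.091, 0.1289]
tcp_rot: [-180.0, -0.1, 175.0]
opening: 0.0647
wide1 n 2 [0.52, 0.77] xy [0.618  0.0926] yaw -2.5 res 70.0 area [284, 258]
slim1 n 2 [0.66, 0.74] xy [0.5783 0.0942] yaw -5.1 res 44.0 area [208, 151]
slim1 n 1 [0.55] xy [0.658  0.0889] yaw 2.2 res 44.0 area [162]
wide1 n 1 [0.6] xy [0.483  0.3146] yaw -116.4 res 69.0 area [320]
box n 1 [0.92] xy [0.4944 0.3502] yaw -20.2 res 409.0 area [1451]
turn [0.  0.  0.1] shift [-0.5  0.2 89.9] | 90
39.1 [0.6165 0.091  0.1304] [180.    0.  175.1] F [-0.5 -0.2  0.2] open 0.0646 grip 0.0 q [ 8. 14.  9. 85. -0. 13.]
```

```bash
python3 -m inch '[[[76,-0.8,0,40,0,0,0],[76,0,0,30,0,0,0],[76,0,0,19,0,0,0],[76,0,0,0,0,0,0],[0,0,0,0,0,0,0],[0,0,0,0,0,0,0],[0,0,0,0,0,0,0],[0,0,0,0,0,0,0]]]' 80| egrep 'pos|force|open'; python3 -m inch '[[[0,0,0,-10,0,0,0],[0,0,0,-25,0,0,0],[0,0,0,-30,0,0,0],[0,0,0,-20,0,0,-10],[0,0,0,0,0,0,-10],[0,0,0,0,0,0,-10],[0,0,0,0,0,0,-10],[0,0,0,0,0,0,-10]]]'>/dev/null; python3 -m inch '[[[0,0,0,0,0,0,-10],[0,0,0,0,0,0,-10],[0,0,0,0,0,0,-5.2],[0,0,0,0,0,0,0]]]'| egrep 'pos|rot|force|open'; python3 go.py .5068 .3845 .07 250.1
```

```text
ee_pos: [0.6184, 0.091, 0.0433]
wrist_force: [-1.3, 0.2, 6.2]
opening: 0.0437
grasp_force: 82.9
ee_pos: [0.6173, 0.0909, 0.1268]
tcp_rot: [-180.0, 0.0, -109.8]
wrist_force: [0.5, -0.5, -1.9]
opening: 0.0441
grasp_force: 81.9
turn [-0.   0.   0.1] shift [-238.5  203.9   56.8] | 319
41.6 [0.6173 0.0909 0.1268] [-180.     0.  -109.8] F [ 0.5 -0.5 -1.9] open 0.0441 grip 81.9 q [  8.  14.   9.  85.   0. -62.]
```

```bash
python3 -m inch '[[[0,-34,29,0,0,0,0],[0,-34,29,0,0,0,0],[0,-34,29,0,0,0,0],[0,-34,29,0,0,0,0],[0,-34,29,5,0,0,0],[0,-34,29,15,0,0,0],[0,-34.5,30,20,0,0,0],[0,0,0,0,0,0,0]]]' >/dev/null; python3 -m inch '[[[0,0,0,0,0,0,0],[0,0,0,0,0,0,0]]]' | egrep 'pos|rot|force|open'; python3 bx.py;  python3 go.py .5068 .3845 .03 250.1
```

```text
ee_pos: [0.5067, 0.3836, 0.0872]
tcp_rot: [-180.0, 0.0, -109.9]
wrist_force: [0.6, 0.1, -1.7]
opening: 0.044
grasp_force: 82.0
box n 2 [0.82, 0.6] xy [0.4939 0.3504] yaw -19.7 res 1517.0 area [885, 580]
turn [-0.   0.   0.1] shift [-0.9 -0.1 56.8] | 57
43.05 [0.5064 0.3837 0.0868] [-180.     0.  -109.8] F [ 0.3 -0.8 -1.6] open 0.0438 grip 82.0 q [ 37.  16.   7.  81.   0. -33.]
```

```bash
python3 -m inch '[[[0,-0.5,0,30,0,0,0],[0,0,0,25,0,0,0],[0,0,0,10,0,0,0],[0,0,0,5,0,0,0],[0,0,0,0,0,0,0]]]'| egrep 'pos|force'; python3 -m inch '[[[0,0,0,1.5,0,0,0],[0,0,0,1.5,0,0,0],[0,0,0,0,0,0,0]]]' | egrep 'pos|force'
```

```text
ee_pos: [0.5064, 0.3849, 0.0169]
wrist_force: [-0.1, 0.1, -1.3]
grasp_force: 82.1
ee_pos: [0.5061, 0.3847, 0.0134]
wrist_force: [-0.2, 0.5, -2.4]
grasp_force: 82.1
```

```bash
python3 -m inch '[[[0,0,0,1,0,0,0],[0,-1.2,0,0,0,0,0],[0,0,0,0,0,0,0]]]' | egrep 'pos|force'; python3 -m inch '[[[60,0,0,0,0,0,0],[70,0,0,0,0,0,0],[70,0,0,0,0,0,0],[70,0,0,-20,0,0,0],[70,0,0,-40,0,0,0],[76,0,0,-40,0,0,0],[76,0,0,-20,0,0,0],[76,0,0,0,0,0,0]]]' | egrep 'pos|force|open'; python3 -m inch '[[[76,0,0,0,0,0,9.4],[76,0,0,0,0,0,9.4],[76,0,0,0,0,0,9.4],[76,0,0,0,0,0,9.4],[76,0,0,0,0,0,9.4],[76,0,0,0,0,0,9.4],[76,0,0,0,0,0,9.4],[76,0,0,0,0,0,9.4]]]'>/dev/null; python3 go.py .578 .0944 .13 175
```

```text
ee_pos: [0.5067, 0.3857, 0.0133]
wrist_force: [-1.8, -2.6, 5.0]
grasp_force: 82.9
ee_pos: [0.5074, 0.3865, 0.1355]
wrist_force: [0.8, -0.4, -0.4]
opening: 0.0649
grasp_force: 0.0
turn [-0.1 -0.1 -0.3] shift [ -97.  -283.8    1.2] | 300
46.425 [0.5061 0.3856 0.1312] [-1.799e+02 -1.000e-01  1.747e+02] F [-0.2  0.2  0.4] open 0.0649 grip 0.0 q [37. 16. 12. 86. -0. 43.]
```

```bash
python3 -m inch '[[[76,-12.1,-35.5,0,0,0,-0.3],[76,-12.1,-35.5,0,0,0,0],[76,-12.1,-35.5,0,0,0,0],[76,-12.1,-35.5,0,0,0,0],[76,-12.1,-35.5,0,0,0,0],[76,-12.1,-35.5,0,0,0,0],[76,-12.1,-35.5,0,0,0,0],[76,-12,-35.3,0,0,0,0]]]' >/dev/null;  python3 -m inch '[[[76,0,0,0,0,0,0],[76,0,0,0,0,0,0]]]' | egrep 'pos|rot|open'; sed -i 's/^for th.*/for th,q,z in(("slim1",[.578,.0944],.044),("slim1",[.6576,.0901],.044),("wide1",[.483,.3146],.017),("wide1",[.5065,.3858],.017)):/' two.py; python3 two.py;  python3 go.py .578 .0944 .04 175
```

```text
ee_pos: [0.5793, 0.0953, 0.1317]
tcp_rot: [180.0, -0.1, 175.3]
opening: 0.0647
slim1 n 2 [0.45, 0.62] xy [0.5777 0.0939] yaw -3.0 res 73.0 area [196, 119]
slim1 n 2 [0.45, 0.53] xy [0.6574 0.089 ] yaw 1.7 res 116.0 area [174, 99]
wide1 n 1 [0.71] xy [0.4825 0.3143] yaw -110.9 res 31.0 area [360]
wide1 n 1 [0.6] xy [0.5001 0.3969] yaw 2.0 res 209.0 area [360]
box n 1 [0.81] xy [0.4945 0.3502] yaw -19.8 res 774.0 area [1097]
turn [0.  0.  0.4] shift [ 1.6 -0.9 92.3] | 92
48.275 [0.5797 0.0952 0.1323] [180.    0.  175.4] F [ 0.2 -0.1  0.3] open 0.0648 grip 0.0 q [ 9.  9.  4. 85. -0. 14.]
```

```bash
python3 -m inch '[[[76,1.5,-0.5,40,0,0,0],[76,0,0,30,0,0,0],[76,0,0,22.5,0,0,0],[76,0,0,0,0,0,0],[0,0,0,0,0,0,0],[0,0,0,0,0,0,0],[0,0,0,0,0,0,0],[0,0,0,0,0,0,0]]]' 80| egrep 'pos|force|open'; python3 -m inch '[[[0,0,0,-10,0,0,0],[0,0,0,-25,0,0,0],[0,0,0,-30,0,0,0],[0,0,0,-20,0,0,-10],[0,0,0,0,0,0,-10],[0,0,0,0,0,0,-10],[0,0,0,0,0,0,-10],[0,0,0,0,0,0,-10]]]'>/dev/null; python3 -m inch '[[[0,0,0,0,0,0,-10],[0,0,0,0,0,0,-10],[0,0,0,0,0,0,-5.5],[0,0,0,0,0,0,0]]]'| egrep 'pos|rot|force|open'; python3 - <<'E'
from h import *
c=viewer.camera("top"); save(c,"bxv.png",(120,170,190,230),8); c=viewer.camera("side");save(c,"bxs.png",(265,320,345,400),7)
E
python3 go.py .4903 .3389 .07 250.2
```

```text
ee_pos: [0.5791, 0.0949, 0.0416]
wrist_force: [-0.9, -1.0, 6.9]
opening: 0.0435
grasp_force: 82.1
ee_pos: [0.5782, 0.0947, 0.1254]
tcp_rot: [-180.0, 0.0, -109.2]
wrist_force: [-0.3, -1.0, -0.9]
opening: 0.0434
grasp_force: 81.4
turn [-0.   0.   0.5] shift [-199.9  165.4   55.1] | 265
50.875 [0.5782 0.0948 0.1251] [-180.     0.  -109.3] F [ 1.   0.6 -0.3] open 0.0435 grip 81.4 q [  9.   9.   3.  84.   0. -61.]
```

View pics/bxv.png

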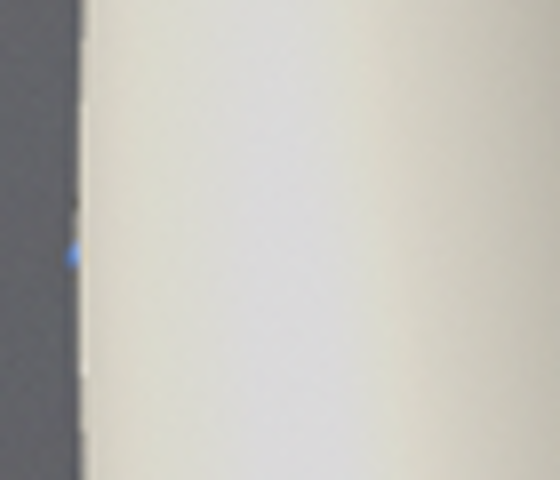

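The top view is blocked by the arm, so I use the side crop.

View pics/bxs.png

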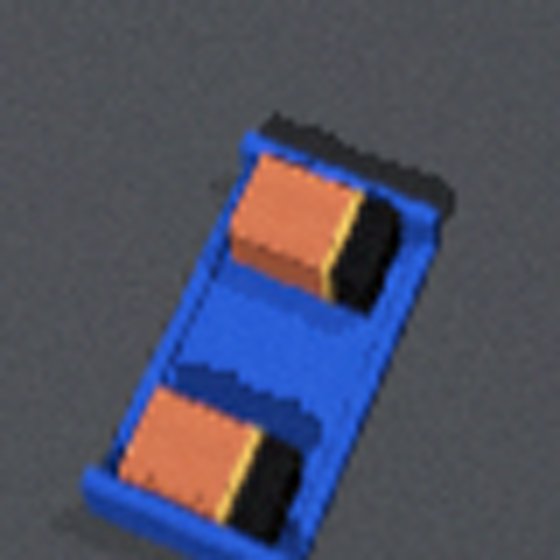

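Both wide blanks sit flat and snug at the two ends of the box. Next is the first slim.

```bash
python3 -m inch '[[[0,-28.5,23.6,0,0,0,0.5],[0,-28.5,23.6,0,0,0,0],[0,-28.5,23.6,0,0,0,0],[0,-28.5,23.6,0,0,0,0],[0,-28.5,23.6,5,0,0,0],[0,-28.5,23.6,15,0,0,0],[0,-29.5,23.8,20,0,0,0],[0,0,0,0,0,0,0]]]' >/dev/null; python3 -m inch '[[[0,0,0,0,0,0,0],[0,0,0,0,0,0,0]]]' | egrep 'pos|rot|force|open';  python3 - <<'E'
from workcell import bot,viewer
import numpy as np
P=[]
for i in range(6): P.append(bot.get_obs()["ee_pos"]); viewer.camera("side")
print(np.mean(P,0),np.std(P,0))
E
python3 go.py .4908 .3400 .03 250.2
```

```text
ee_pos: [0.4902, 0.3385, 0.0856]
tcp_rot: [-180.0, 0.0, -109.7]
wrist_force: [-0.5, 0.3, -0.3]
opening: 0.0437
grasp_force: 81.5
[0.4900301  0.33853703 0.08538044] [1.23681429e-04 8.86372689e-05 1.60136986e-04]
turn [-0.   0.   0.1] shift [-1.5 -0.6 55. ] | 55
52.425 [0.4897 0.3387 0.085 ] [-180.     0.  -109.7] F [-0.4  0.7 -0.2] open 0.0438 grip 81.5 q [ 35.  11.   0.  80.   0. -36.]
```

```bash
python3 -m inch '[[[0,-1.6,-0.3,25,0,0,0],[0,0,0,20,0,0,0],[0,0,0,15,0,0,0],[0,0,0,6,0,0,0],[0,0,0,4,0,0,0],[0,0,0,0,0,0,0]]]'| egrep 'pos|force'; python3 -m inch '[[[0,0,0,1.5,0,0,0],[0,0,0,1.5,0,0,0],[0,0,0,0,0,0,0]]]' | egrep 'pos|force'
```

```text
ee_pos: [0.4905, 0.3406, 0.0151]
wrist_force: [-0.4, 0.3, -2.1]
grasp_force: 81.5
ee_pos: [0.4903, 0.3405, 0.0118]
wrist_force: [0.5, 0.2, -0.8]
grasp_force: 81.5
```

```bash
python3 -m inch '[[[0,0,0,1,0,0,0],[0,0,0,0,0,0,0]]]' | egrep 'pos|force'; python3 -m inch '[[[60,0,0,0,0,0,0],[70,0,0,0,0,0,0],[70,0,0,0,0,0,0],[70,0,0,-20,0,0,0],[70,0,0,-40,0,0,0],[76,0,0,-40,0,0,0],[76,0,0,-20,0,0,0],[76,0,0,0,0,0,0]]]' | egrep 'pos|force|open'; python3 -m inch '[[[76,0,0,0,0,0,9.2],[76,0,0,0,0,0,9.2],[76,0,0,0,0,0,9.2],[76,0,0,0,0,0,9.2],[76,0,0,0,0,0,9.2],[76,0,0,0,0,0,9.2],[76,0,0,0,0,0,9.2],[76,0,0,0,0,0,9.2]]]'>/dev/null; python3 go.py .6576 .0893 .13 177
```

```text
ee_pos: [0.4903, 0.3405, 0.0116]
wrist_force: [-2.1, -2.2, 5.4]
grasp_force: 82.3
ee_pos: [0.491, 0.341, 0.1323]
wrist_force: [0.8, 0.1, -0.2]
opening: 0.0651
grasp_force: 0.0
turn [-0.1 -0.1 -0.6] shift [-180.7 -241.7   -1.1] | 302
55.8 [0.4898 0.3401 0.1289] [-1.799e+02 -1.000e-01  1.764e+02] F [ 0.1 -0.2  0.1] open 0.065 grip 0.0 q [35. 11.  5. 85.  0. 38.]
```

```bash
python3 -m inch '[[[76,-22.6,-30.2,0,0,0,-0.5],[76,-22.6,-30.2,0,0,0,0],[76,-22.6,-30.2,0,0,0,0],[76,-22.6,-30.2,0,0,0,0],[76,-22.6,-30.2,0,0,0,0],[76,-22.6,-30.2,0,0,0,0],[76,-22.6,-30.2,0,0,0,0],[76,-22.5,-30.2,0,0,0,0]]]' >/dev/null;  python3 -m inch '[[[76,0,0,0,0,0,0],[76,0,0,0,0,0,0]]]' | egrep 'pos|rot|open'; sed -i 's/^for th.*/for th,q,z in(("slim1",[.6576,.0893],.044),("slim1",[.4906,.3394],.014),("wide1",[.483,.3146],.017),("wide1",[.507,.386],.017)):/' two.py; python3 two.py;  python3 go.py .6576 .0893 .04 177
```

```text
ee_pos: [0.6583, 0.0905, 0.1294]
tcp_rot: [-180.0, -0.1, 177.2]
opening: 0.0651
slim1 n 2 [0.57, 0.75] xy [0.6576 0.0892] yaw -3.7 res 34.0 area [193, 179]
slim1 n 1 [0.57] xy [0.4903 0.3401] yaw 69.3 res 15.0 area [295]
wide1 n 1 [0.85] xy [0.486  0.3061] yaw -12.0 res 271.0 area [349]
wide1 n 2 [0.75, 0.48] xy [0.5011 0.3963] yaw -16.1 res 392.0 area [350, 42]
box n 2 [0.97, 0.53] xy [0.4945 0.3511] yaw -20.3 res 2070.0 area [873, 1]
turn [0.  0.  0.3] shift [ 1.3 -1.1 90.9] | 91
57.65 [0.6589 0.0904 0.1309] [180.    0.  177.3] F [ 0.2  0.8 -0.4] open 0.0648 grip 0.0 q [ 8. 20. 17. 87.  0. 11.]
```

```bash
python3 -m inch '[[[76,1.2,-0.6,40,0,0,1.3],[76,0,0,30,0,0,0],[76,0,0,20.5,0,0,0],[76,0,0,0,0,0,0],[0,0,0,0,0,0,0],[0,0,0,0,0,0,0],[0,0,0,0,0,0,0],[0,0,0,0,0,0,0]]]' 80| egrep 'pos|force|open'; python3 -m inch '[[[0,0,0,-10,0,0,0],[0,0,0,-25,0,0,0],[0,0,0,-30,0,0,0],[0,0,0,-20,0,0,-10],[0,0,0,0,0,0,-10],[0,0,0,0,0,0,-10],[0,0,0,0,0,0,-10],[0,0,0,0,0,0,-10]]]'>/dev/null; python3 -m inch '[[[0,0,0,0,0,0,-10],[0,0,0,0,0,0,-10],[0,0,0,0,0,0,-4.2],[0,0,0,0,0,0,0]]]'| egrep 'pos|rot|force|open'; python3 bx.py;python3 go.py .4984 .3610 .07 250.2
```

```text
ee_pos: [0.6586, 0.0899, 0.0422]
wrist_force: [-0.5, -0.3, 7.3]
opening: 0.0434
grasp_force: 82.1
ee_pos: [0.6577, 0.0898, 0.1257]
tcp_rot: [-180.0, 0.0, -109.9]
wrist_force: [0.9, 0.3, -1.2]
opening: 0.0439
grasp_force: 81.5
box n 1 [0.39] xy [0.5258 0.4435] yaw -17.5 res 967.0 area [55]
turn [-0.   0.  -0.1] shift [-201.3  241.8   55.4] | 319
60.35 [0.6577 0.0897 0.1254] [-180.     0.  -109.9] F [-0.3  0.2 -1.3] open 0.0435 grip 81.5 q [  8.  20.  16.  86.   0. -62.]
```

```bash
python3 -m inch '[[[0,-25,30,0,0,0,0],[0,-25,30,0,0,0,0],[0,-25,30,0,0,0,0],[0,-25,30,0,0,0,0],[0,-25,30,0,0,0,0],[0,-25,30,0,0,0,0],[0,-25,30,0,0,0,0],[0,-26,32,0,0,0,0]]]' >/dev/null; python3 -m inch '[[[0,0,0,0,0,0,0],[0,0,0,0,0,0,0]]]' | egrep 'pos|rot|force|open';  python3 - <<'E'
from fit import *
cs=shoot()
for n in cs:
    for r in finder.outline_of(n,"box")[:3]: print(n,r["conf"],r["extent"],r["pixels"].sum())
    print(proj(cs[n],[.4945,.3502,.01]))
for th,q,z in(("slim1",[.4906,.3394],.014),("wide1",[.483,.3146],.017),("wide1",[.507,.386],.017)):
    try: fit(cs,th,[q[0],q[1],1.22],z,9)
    except Exception as e: print(th,q,"-")
save(cs["side"],"bx3.png",(255,310,355,400),7)
E
python3 go.py .4986 .3615 .03 250.2
```

```text
ee_pos: [0.4984, 0.3607, 0.1253]
tcp_rot: [-180.0, -0.0, -109.9]
wrist_force: [-0.1, 0.3, -1.2]
opening: 0.0441
grasp_force: 81.6
top 0.68 [154.8, 202.4, 43.1, 27.7] 283
[[153.03666803 198.49725695]]
side 0.56 [302.6, 379.4, 47.9, 41.1] 611
[[302.55428057 371.30139013]]
slim1 n 2 [0.49, 0.49] xy [0.4912 0.3397] yaw 70.9 res 176.0 area [126, 191]
wide1 n 1 [0.67] xy [0.4858 0.3179] yaw 63.5 res 60.0 area [181]
wide1 n 2 [0.53, 0.72] xy [0.5065 0.3843] yaw 68.6 res 81.0 area [221, 372]
turn [-0.   0.  -0.1] shift [-0.7  0.2 95.3] | 95
62.1 [0.4985 0.3607 0.1253] [-180.     0.  -109.9] F [ 0.6  0.9 -1.7] open 0.0438 grip 81.6 q [ 36.  13.   8.  84.  -0. -34.]
```

```bash
python3 -m inch '[[[0,-0.5,0.2,40,0,0,0],[0,0,0,30,0,0,0],[0,0,0,20,0,0,0],[0,0,0,0,0,0,0],[0,0,0,0,0,0,0]]]'| egrep 'pos|force'; python3 -m inch '[[[0,0,0,6,0,0,0],[0,0,0,6,0,0,0],[0,0,0,4,0,0,0],[0,0,0,2,0,0,0],[0,0,0,2,0,0,0],[0,0,0,0,0,0,0]]]' | egrep 'pos|force'
```

```text
ee_pos: [0.4989, 0.362, 0.0367]
wrist_force: [0.5, -0.0, -0.1]
grasp_force: 81.6
ee_pos: [0.4982, 0.3615, 0.0152]
wrist_force: [-0.4, -0.2, -1.1]
grasp_force: 81.6
```

```bash
python3 -m inch '[[[0,0,0,1.5,0,0,0],[0,0,0,1.5,0,0,0],[0,0,0,0,0,0,0]]]' | egrep 'pos|force'; python3 -m inch '[[[0,0,0,1,0,0,0],[0,0,0,0,0,0,0]]]' | egrep 'pos|force'; python3 -m inch '[[[60,0,0,0,0,0,0],[70,0,0,0,0,0,0],[70,0,0,0,0,0,0],[70,0,0,-20,0,0,0],[70,0,0,-40,0,0,0],[76,0,0,-40,0,0,0],[76,0,0,-40,0,0,0],[76,0,0,-40,0,0,0]]]' | egrep 'pos|force|open'; python3 go.py .30 .10 .25 250.2
```

```text
ee_pos: [0.4983, 0.3615, 0.0123]
wrist_force: [0.2, 0.1, -2.0]
grasp_force: 81.7
ee_pos: [0.4983, 0.3615, 0.0121]
wrist_force: [-2.3, -2.5, 5.4]
grasp_force: 82.4
ee_pos: [0.4982, 0.3615, 0.1944]
wrist_force: [-0.1, 0.7, 0.2]
opening: 0.0651
grasp_force: 0.0
turn [-0.1  0.1 -0. ] shift [313.2  97.9 -55.6] | 333
65.1 [0.4982 0.3615 0.1944] [-1.799e+02  1.000e-01 -1.098e+02] F [-0.1  0.7  0.2] open 0.0651 grip 0.0 q [ 36.  13.  16.  92.   0. -34.]
```

```bash
python3 -m inch '[[[76,39,12,-7,0,0,0],[76,39,12,-7,0,0,0],[76,39,12,-7,0,0,0],[76,39,12,-7,0,0,0],[76,39,12,-7,0,0,0],[76,39,12,-7,0,0,0],[76,39,12,-7,0,0,0],[76,30,10,0,0,0,0]]]' | egrep 'pos'; python3 -m inch '[[[76,0,0,0,0,0,0],[76,0,0,0,0,0,0]]]' >/dev/null; cat > fin.py <<'E'
from fit import *
cs=shoot()
b=fit(cs,"box",[.4945,.3502,-.34],0)
for th,q,z in(("wide1",[.483,.315],.017),("slim1",[.4906,.3394],.014),("slim1",[.4984,.361],.014),("wide1",[.507,.385],.017)):
    try:
        p=fit(cs,th,[q[0],q[1],1.22],z,7); d=p[:2]-[.4945,.3502]; a=np.radians(-19.8); print("  box xy",(d@[np.cos(a),np.sin(a)]).round(4),(d@[-np.sin(a),np.cos(a)]).round(4))
    except Exception as e: print(th,q,"-")
p=fit(cs,"drift",[.4457,-.277,.27],.015); fit(cs,"mat",[.4454,-.2777,.27],0)
t=cv2.resize(cs["top"]["pixels"][165:235,115:190],None,fx=5.3,fy=5.3); s=cv2.resize(cs["side"]["pixels"][325:395,265:340],None,fx=5.3,fy=5.3)
d=cv2.resize(cs["top"]["pixels"][180:255,330:440],None,fx=3,fy=3); d=cv2.copyMakeBorder(d,0,0,0,t.shape[1]*2-d.shape[1],0)
cv2.imwrite("pics/fin.png",np.vstack([np.hstack([t,s]),d])[:600,:,::-1])
E
python3 fin.py
```

```text
ee_pos: [0.306, 0.1074, 0.2424]
box n 1 [0.95] xy [0.4933 0.3475] yaw -18.9 res 648.0 area [416]
wide1 n 2 [0.61, 0.67] xy [0.483  0.3123] yaw 73.3 res 96.0 area [176, 399]
  box xy 0.002 -0.0396
slim1 n 2 [0.44, 0.7] xy [0.4898 0.3397] yaw 71.2 res 301.0 area [116, 288]
  box xy -0.0009 -0.0114
slim1 n 2 [0.44, 0.8] xy [0.4984 0.3595] yaw 66.0 res 154.0 area [116, 225]
  box xy 0.0005 0.0101
wide1 n 2 [0.71, 0.75] xy [0.5074 0.3844] yaw 67.5 res 128.0 area [166, 377]
  box xy 0.0005 0.0365
drift n 2 [0.79, 0.81] xy [ 0.4763 -0.299 ] yaw 3.6 res 1620.0 area [517, 311]
mat n 2 [0.8, 0.73] xy [ 0.4473 -0.2781] yaw 15.4 res 854.0 area [2469, 1266]
```

View pics/fin.png

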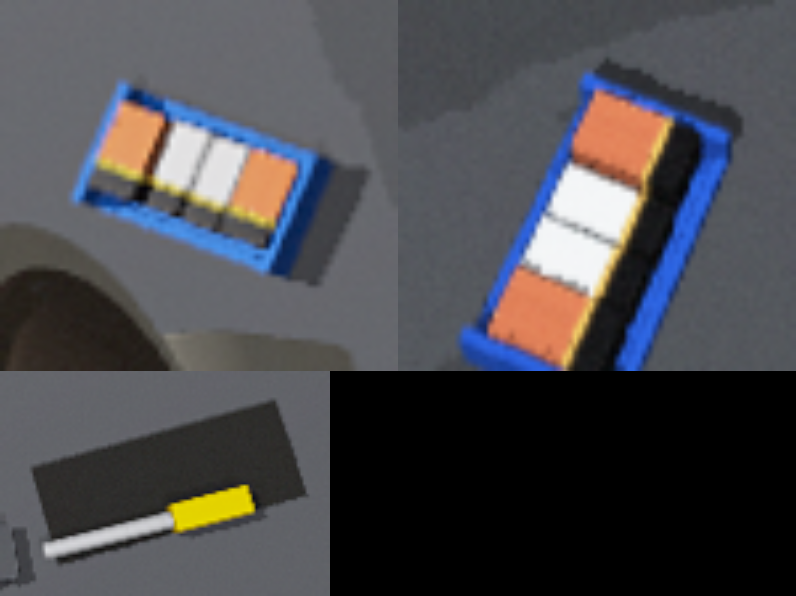

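All four blanks lie flat in a row in the box (top-left and top-right crops). The drift, however, has been knocked to the near edge of the mat, with its handle at about (401,226) and its tip at (345,240). I measure it again.

```bash
cat > dr.py <<'E'
from fit import *
cs=shoot(); c=cs["top"]
h=at_z(c,(401,225.7),.014);t=at_z(c,(345,239.7),.014); print("hand est",h,t,np.hypot(*(t-h)[:2]))
p0=(h+(t-h)*57.5/150)
a=np.arctan2(-(t-h)[0],(t-h)[1])
for z in(.013,.015):
    p=fit(cs,"drift",[p0[0],p0[1],a],z); b=p[2]; g=-.04
    print("grasp",(p[0]-np.sin(b)*g).round(4),(p[1]+np.cos(b)*g).round(4),"tip",(p[0]-np.sin(b)*.0925).round(4),(p[1]+np.cos(b)*.0925).round(4))
print(at_z(c,proj(c,[.378,-.12,0])[0],0), [ (n,r["conf"],at_z(cs[n],r["position"],0).round(3)) for n in cs for r in finder.mark_of(n,"tiles")[:2]])
E
python3 dr.py
```

```text
hand est [ 0.41860007 -0.31623301  0.014     ] [ 0.38264068 -0.16832186  0.014     ] 0.1522195344600205
drift n 2 [0.75, 0.57] xy [ 0.4059 -0.2566] yaw 13.9 res 108.0 area [456, 295]
grasp 0.4155 -0.2954 tip 0.3836 -0.1668
drift n 2 [0.75, 0.57] xy [ 0.4054 -0.2559] yaw 13.6 res 112.0 area [456, 295]
grasp 0.4149 -0.2948 tip 0.3836 -0.166
[ 0.378 -0.12   0.   ] [('side', 0.72, array([ 0.38 , -0.115,  0.   ]))]
```

```bash
python3 -m inch '[[[60,0,0,0,0,0,-8.4],[60,0,0,0,0,0,-8.4],[60,0,0,0,0,0,-8.4],[60,0,0,0,0,0,-8.4],[60,0,0,0,0,0,0]]]' | egrep 'pos|rot'; python3 go.py .4152 -.2951 .1 -76.2
```

```text
ee_pos: [0.307, 0.1084, 0.2403]
tcp_rot: [-180.0, -0.0, -76.3]
turn [-0.  -0.  -0.1] shift [417.7  -8.8 140.3] | 441
68.175 [0.307  0.1084 0.2403] [-180.    -0.   -76.3] F [ 0.7 -0.1 -0.4] open 0.0514 grip 0.0 q [ 19. -25. -15. 100.  -0. -84.]
```

```bash
python3 -m inch '[[[60,42,-0.9,0,0,0,0],[60,42,-0.9,0,0,0,0],[60,42,-0.9,0,0,0,0],[60,42,-0.9,0,0,0,0],[60,42,-0.9,0,0,0,0],[60,42,-0.9,0,0,0,0],[60,42,-0.9,0,0,0,0],[60,42,-0.9,0,0,0,0]]]' >/dev/null; python3 -m inch '[[[60,42,-0.9,30,0,0,0],[60,40,-0.9,30,0,0,0],[60,0,0,40,0,0,0],[60,0,0,40,0,0,0],[60,0,0,0,0,0,0],[60,0,0,0,0,0,0]]]' | egrep 'pos|rot'; python3 go.py .4152 -.2951 .0075 -76.2
```

```text
ee_pos: [0.4156, -0.2957, 0.1019]
tcp_rot: [-179.9, -0.1, -76.3]
turn [-0.1 -0.1 -0.1] shift [-0.7  0.3 94.4] | 94
69.925 [ 0.4156 -0.2957  0.1019] [-1.799e+02 -1.000e-01 -7.630e+01] F [0.7 0.1 1.1] open 0.0509 grip 0.0 q [ -35.   -1.  -10.   81.    0. -139.]
```

```bash
python3 -m inch '[[[60,0,0,40,0,0,0],[60,0,0,30,0,0,0],[60,0,0,15,0,0,0],[60,0,0,8,0,0,0],[60,0,0,0,0,0,0]]]' | egrep 'pos|force'; python3 -m inch '[[[0,0,0,0,0,0,0],[0,0,0,0,0,0,0],[0,0,0,0,0,0,0],[0,0,0,0,0,0,0],[0,0,0,0,0,0,0],[0,0,0,-20,0,0,0],[0,0,0,-40,0,0,0],[0,0,0,0,0,0,0]]]' 60| egrep 'pos|force|open'; python3 go.py .4556 -.3162 .07 -75
```

```text
ee_pos: [0.4155, -0.2957, 0.0081]
wrist_force: [0.1, -0.7, 0.5]
grasp_force: 0.0
ee_pos: [0.4165, -0.2964, 0.0702]
wrist_force: [0.3, -0.7, -3.1]
opening: 0.0224
grasp_force: 59.5
turn [-0.2 -0.2 -1.3] shift [ 29.2 -32.7   0.2] | 44
71.55 [ 0.4165 -0.2964  0.0702] [-179.8   -0.2  -76.3] F [ 0.3 -0.7 -3.1] open 0.0224 grip 59.5 q [ -35.   -1.  -14.   77.   -0. -139.]
```

```bash
python3 -m inch '[[[0,15,-16,0,0,0,-1.3],[0,14,-16,0,0,0,0],[0,0,0,0,0,0,0],[0,0,0,30,0,0,0],[0,0,0,20,0,0,0],[0,0,0,6,0,0,0],[0,0,0,0,0,0,0]]]'| egrep 'pos|force|open'; python3 -m inch '[[[0,0,0,2,0,0,0],[0,0,0,0,0,0,0]]]'| egrep 'pos|force|open'
```

```text
ee_pos: [0.4528, -0.3153, 0.0111]
wrist_force: [0.5, -0.2, -1.7]
opening: 0.0228
grasp_force: 59.5
ee_pos: [0.4535, -0.3158, 0.0098]
wrist_force: [0.4, 0.8, -2.9]
opening: 0.0221
grasp_force: 59.5
```

```bash
python3 -m inch '[[[0,0,0,1.5,0,0,0],[0,0,0,0,0,0,0]]]'| egrep 'pos|force'; python3 -m inch '[[[35,0,0,0,0,0,0],[45,0,0,0,0,0,0],[50,0,0,0,0,0,0],[50,0,0,-20,0,0,0],[60,0,0,-50,0,0,0],[60,0,0,-60,0,0,0],[60,0,0,-60,0,0,0],[60,0,0,0,0,0,0]]]'| egrep 'pos|open'; python3 n.py; python3 bx.py; python3 go.py .306 .107 .24 -75
```

```text
ee_pos: [0.4536, -0.3158, 0.0085]
wrist_force: [-1.4, 0.9, 3.4]
grasp_force: 60.2
ee_pos: [0.4548, -0.3166, 0.2032]
opening: 0.0511
drift n 2 [0.87, 0.54] xy [ 0.4425 -0.2713] yaw 15.3 res 230.0 area [374, 334]
in mat -0.0011652388953147582 0.006929985098560618
box n 2 [0.81, 0.94] xy [0.4945 0.3507] yaw -19.8 res 2078.0 area [294, 561]
turn [0.1 0.1 0.1] shift [-446.    32.7  -43.4] | 449
74.325 [ 0.453  -0.3153  0.1966] [ 1.799e+02  1.000e-01 -7.490e+01] F [-0.7  1.   0.6] open 0.0508 grip 0.0 q [ -35.    5.    6.   91.    0. -140.]
```

```bash
python3 -c "
from workcell import bot
print(bot.job_done())"
```

```text
the job is handed in; nothing more can be done
None
```

I handed the job in at about 74 s with all four blanks in one row across the blue box and the drift back on its mat about 7 mm from centre (it had been knocked aside, so I re-laid it); the judging result was not returned.

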